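# Put the salt shaker away in the box with the propped lid

### The arm

A 7-joint arm with a two-finger parallel gripper is mounted at the origin on a cart in front of the work surface, level with it; the furniture and walls round the work are solid. World frame = base frame: x ahead of the robot, y to its left, z up, the work surface at z = 0. Lengths are in m, angles in rad, forces in N, time in s.
With the tool pointing down it reaches from about 0.425 to 0.875 m from the base axis. Payload 4.7 kg.
Tool frame: the origin (TCP) lies at the very end of the fingers, on their centre line; the grasp point (between the pads) lies 19 mm behind it; z points along the fingers, y is the line along which they close (so a half turn about z gives the same grasp; the last joint's range is limited). The gripper opens to 87 mm and grips with 3 to 60 N. Pads are 19 mm wide; open, the fingers measure 117 mm over their backs; the gripper's body (75 mm by 190 mm) begins 51 mm behind the grasp point.
Start: joints at [-1.145, 0.321, -0.07, 1.45, 0.023, 1.371, -0.057], TCP at [0.26, 0.596, 0.223] pointing down, gripper open.
Joint ranges: [-2.86, 2.86], [-0.3, 2.09], [-1.38, 1.24], [0.06, 2.45], [-1.56, 4.7], [0.09, 2.05], [-2.69, 2.69]. Speed limits (rad/s): [2.57, 2.57, 3.14, 3.14, 3.14, 3.14, 3.14].

### API

Orientations are given as a rotation vector (axis times angle).
In Python, from bench import ctrl, vision gives the robot as it stands.
- The arm moves only by the tool jog_arm, never from a script. Its argument "increments" is a list of rows, each an object of numbers: "tx", "ty", "tz": the shift along the tool's x, y, z in mm; "wx", "wy", "wz": the turn, a rotation vector about the tool's x, y, z in rad; "gripper": the opening, from 0 (shut) to 1 (fully open). In form: [{"tx": .., "ty": .., "tz": .., "wx": .., "wy": .., "wz": .., "gripper": ..}, ...]. A call has exactly 5 rows; each row is the pose to reach, as a shift and turn from the pose commanded when the call began, along the tool's axes at that moment; what a row does not reach only later rows make up. A row lasts 1/12 s, in which the tool goes at most 41.7 mm and 7.16 degrees, less where a joint would pass 70% of its speed; a pose out of reach is approached as far as the arm can. A call with a gripper value outside its range is refused whole. The fingers move at their own pace and stop on an object; "grip_force" is the grip in N (left out, the last holds). Time passes only in rows, so rows that repeat a pose let the fingers close, or fill a call up. It gives the time, the measured TCP pose, the force, the opening and the grip force at its end, in the units of the state.
- ctrl.get_state(): the state, without advancing time (a new reading comes with each control period).
- vision.get_image(name): name is "scene" or "top"; returns a dict with "color" (384x512x3 uint8, blue, green, red), "fx", "fy", "cx", "cy" (pixels), "k1" (the pictures are not rectified: a ray, as slopes to the right and down, at radius r is drawn at 1 + k1 r^2 times it, then the intrinsics apply), "extrinsics" (4x4, takes a point from world to camera coordinates). Camera axes: x right, y down, z forward; pixel columns grow to the right and rows downward; lengths in m; the calibration is good to about 2 mm. A picture is of the moment at which its call begins. There is no depth.
- ctrl.close_job(): hands the job in; it is judged then, once.
Trained networks look in the newest picture that a camera, given by its name, has taken for a name from the list of things; names that differ only in an ending like _2 or _b are one class to them, and where a whole thing is asked for, a point or a joint stands for the part that bears it (a point fixed in the world has none). Each returns a list of dicts, best first, with "conf" (0 to 1); they miss things now and then, are a little off and sometimes report something else, mostly with a low value. They report only what shows in the picture. A call takes as long as a camera call. They do not tell look-alikes from the thing itself.
- vision.spot_in(camera, thing): "bbox" ([left, top, right, bottom] in pixels, round what is visible of it).
The state is a dict: "time": time; "joint_positions": joint angles; "qd": joint speeds; "joint_torque": joint torques, N m; "position": TCP position; "tool_rot": TCP orientation; "ft_force": force on the tool from outside, world axes, zero at the start; "torque": the same for the moment, N m; "grip_width": opening from 0.0 (shut) to 1.0 (fully open); "grip_force": force on a finger pad.
Only numpy, scipy, OpenCV 4.12 (cv2) and the standard library are available. Lean on these libraries where they do the work, as an engineer would, in place of code of your own. Each camera call takes 0.05 s, during which the arm holds its last target. There are 200 camera calls.

### The job

Put the salt shaker away in the wooden box: raise the lid by its bar until the folding stay on the side locks straight and holds it up by itself, let go, and stand the shaker upright on the floor of the box. Then press the stay's knee down by its black knob so that the lid comes down without being slammed, and leave the box shut. Leave the tin in the box, and knock over neither it nor the spice jar.

Things in the scene. Friction and masses are not known exactly. Their poses are not given: they have to be found in the camera images.
- box: wooden box, fixed, 170 x 220 x 104 mm high without lid; walls and floor 9 mm, inside height 95. Origin: centre of its underside; x to its back, y to its left, z up; its front faces the robot. The 12 mm lid (0.32 kg, no latch) is hinged on the back rim. A folding stay of two 90 mm steel links runs outside the right (-y) wall, its lower pin at (-55, -122, 60) mm, its upper pin on the lid
- lid_handle (a point): centre of the steel bar handle on the lid's front edge: a round bar along the box's y, 110 mm long, 11 mm thick, 50 mm in front of the edge on two posts 96 mm apart (about 44 mm free behind it). It is 223 mm from the hinge axis: at lid angle a, 223*cos(a) in front of the hinge and 223*sin(a) above it
- lid_hinge (a point): point on the middle of the lid's hinge axis, at (85, 0, 110) mm in the box's axes; the axis runs along the box's y. (A wall cabinet hangs above, its underside 770 mm over the worktop, from about 630 mm ahead of the robot backwards: with the lid up, draw the hand back rather than up)
- lid (a joint): lid angle in rad: 0 shut (level), growing as it is raised, to 1.31 (75 degrees), where the straight stay stops it; 1.30 when locked. The hinge has a soft-close damper (0.42 N m s/rad): with the stay unlocked the lid sinks shut by itself in about 4 s. Raising it takes 2 to 4 N at the bar
- stay_knee (a joint): knee angle in rad: 0 folded down (lid shut), 2.33 links in line, 2.49 locked at its stop just past the line (knee slightly up and forward). A light spring snaps it into the lock when the lid is raised to its stop (to 0.02 rad short of it) and let go. About 1.5 N on the knob breaks it; let go less than 15 mm down it locks again, 25 mm or more down it stays broken and the lid sinks
- stay_knob (a point): on the axis of the black knob at the knee, a round pin 16 mm thick, 52 mm long, that points out along the box's -y, from 13 to 65 mm off the right wall; the point is 50 mm off. It swings upright on a 90 mm radius about the stay's lower pin: 26 mm above the worktop with the lid shut, 133 mm when locked; on breaking it goes down and to the back (25 mm down, 23 mm back)
- salt_shaker: glass salt shaker with a domed metal cap, 44 mm across, 90 mm tall, about 0.1 kg, standing free in front of the box to the left or the right. Origin: centre of its base, z up. It fits standing under the shut lid (inside height 95 mm)
- spice_jar: bystander: round spice jar with a dark cap, 44 mm across, 96 mm tall, standing on the other side in front of the box; origin at the centre of its base, z up
- tin: bystander: food tin, 75 mm across, 58 mm tall, standing in the back left part of the box, its centre near (30, 48) mm in the box's axes; origin at the centre of its base, z up. The front right part of the box is empty
There are look-alikes about, which are no part of the job. What is shaped like the salt_shaker but purple is not meant.

How it is judged:
By the outcome, as a careful person would: the job done as asked, in the order asked, and still so for the second after the job is handed in, with the robot touching nothing.
It also fails if it takes over 61 s, if anything falls off the work surface, if the arm or the gripper's body presses on something with over 40 N, if the wrist force passes 120 N, or if a joint passes its speed limit or range.

## Working session

There is one attempt and no reset: what is moved stays moved. The work goes in short steps, Python scripts to look and compute and a tool call to move; the robot and the scene stay as the last step left them, time stands still between calls to the robot, and variables do not carry over. Pictures are saved under pics/ and viewed, at most 12 in all, crops included, and the job is handed in when it is done.

Besides the shell and the picture viewer there is one more tool, called after "Request:" by a JSON object that holds its "api" and its "payload", one argument or row to a line. jog_arm: Moves the arm, as the interface text tells. Its arguments: {"type":"object","properties":{"increments":{"type":"array"},"grip_force":{"type":"number"}},"required":["increments"]}

```bash
mkdir -p pics; ls; cat > h.py <<'E'
import numpy as np, cv2
from scipy.spatial.transform import Rotation as R
from bench import ctrl, vision
def im(n): return vision.get_image(n)
def ray(I,u,v):
    a=np.array([(u-I['cx'])/I['fx'],(v-I['cy'])/I['fy']]); s=a.copy()
    for _ in range(20): s=a/(1+I['k1']*(s@s))
    E=np.array(I['extrinsics']); Rm,t=E[:3,:3],E[:3,3]
    return -Rm.T@t, Rm.T@np.array([s[0],s[1],1.])
def plane(I,u,v,z):
    o,d=ray(I,u,v); return o+d*(z-o[2])/d[2]
def proj(I,p):
    E=np.array(I['extrinsics']); c=E[:3,:3]@np.asarray(p,float)+E[:3,3]; s=c[:2]/c[2]; s=s*(1+I['k1']*(s@s))
    return np.array([s[0]*I['fx']+I['cx'],s[1]*I['fy']+I['cy']])
E
python3 - <<'E'
from h import *
for n in('scene','top'):
    I=im(n); cv2.imwrite(f'pics/{n}0.png',cv2.resize(I['color'],(800,600)))
    o,_=ray(I,256,192); print(n,o,I['fx'],I['k1'])
    for t in ('box','lid_handle','stay_knob','salt_shaker','spice_jar','tin'):
        for d in vision.spot_in(n,t)[:3]: print(t,np.round(d['bbox']),round(d['conf'],2))
print(ctrl.get_state())
E
```

```text
pics
scene [ 0.09404349 -0.64062896  0.87657753] 454.68854708856236 -0.10876479263287131
box [207. 159. 326. 266.] 0.91
box [208. 159. 326. 237.] 0.39
lid_handle [207. 157. 328. 233.] 0.61
stay_knob [283. 227. 324. 254.] 0.76
stay_knob [262. 268. 278. 311.] 0.64
salt_shaker [152. 184. 171. 208.] 0.85
salt_shaker [208. 158. 220. 182.] 0.65
spice_jar [264. 267. 280. 311.] 0.66
top [ 0.48490841 -0.00308391  1.01558112] 354.77784594488963 -0.09571112529210567
box [208. 135. 318. 232.] 0.8
lid_handle [210. 138. 300. 229.] 0.92
stay_knob [294. 160. 312. 192.] 0.47
salt_shaker [173. 204. 195. 223.] 0.79
salt_shaker [164. 239. 181. 258.] 0.59
salt_shaker [164. 181. 180. 200.] 0.55
spice_jar [316. 213. 337. 230.] 0.63
{'time': 0.7, 'joint_positions': array([-1.14488699,  0.32096414, -0.07012719,  1.45050479,  0.02261365,
        1.37080431, -0.05688734]), 'qd': array([ 0.00047335, -0.00177611,  0.00086331, -0.00070941, -0.0001796 ,
       -0.00194793, -0.00034574]), 'joint_torque': array([-1.51625286e-04, -4.90944529e+01, -4.03297283e-01, -3.12714350e+01,
       -6.39394205e-02,  3.32112552e-02,  2.20224717e-05]), 'position': array([0.26019297, 0.59566887, 0.22260764]), 'tool_rot': array([6.42200249e-01, 3.07518107e+00, 1.49981604e-04]), 'ft_force': array([0.3585249 , 1.17411351, 0.19904043]), 'torque': array([ 0.05973943, -0.03213972, -0.02492006]), 'grip_force': 0.0, 'grip_width': 0.9995968499565466}
```

View pics/scene0.png

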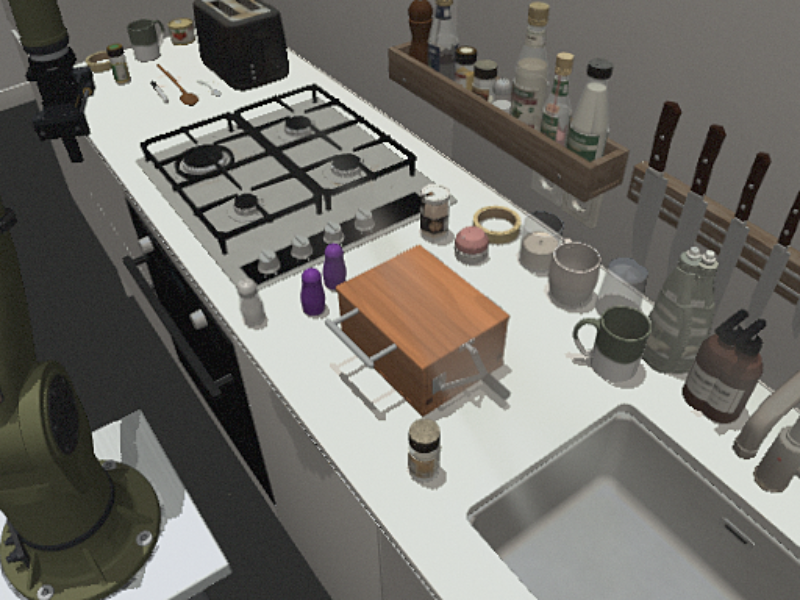

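View pics/top0.png

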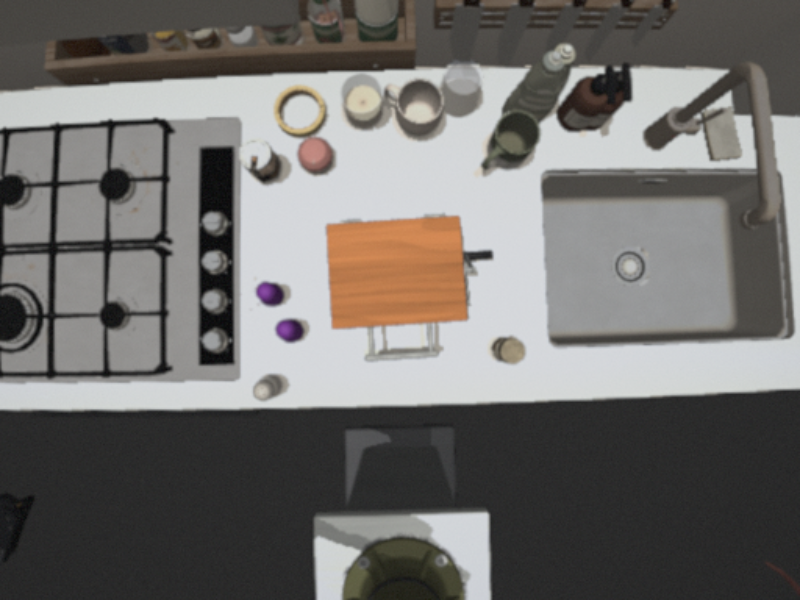

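The scene shows the shut box at about (425,325), the white shaker at (252,300) with two purple look-alikes at (312,290) and (335,265), and the spice jar at (424,447). In the top view the lid corners are (327,225), (459,216), (467,318) and (332,328), the bar runs from (367,357) to (438,351), and the shaker is at (266,386).

```bash
cat > m.py <<'E'
from h import *
from scipy.optimize import least_squares
T=im('top');S=im('scene')
k=.64
def tri(pairs):
    A=[];b=[]
    for I,u,v in pairs:
        o,d=ray(I,u,v); d/=np.linalg.norm(d); P=np.eye(3)-np.outer(d,d); A.append(P);b.append(P@o)
    return np.linalg.lstsq(np.vstack(A),np.hstack(b),rcond=None)[0]
# lid outline by colour, fit box pose
def lidmask(I):
    h=cv2.cvtColor(I['color'],cv2.COLOR_BGR2HSV); m=cv2.inRange(h,(5,120,90),(20,255,255))
    n,l,s,c=cv2.connectedComponentsWithStats(m); i=1+np.argmax(s[1:,4]); return (l==i).astype('uint8')
m=lidmask(T); c=max(cv2.findContours(m,0,1)[0],key=cv2.contourArea)
q=cv2.approxPolyDP(c,6,True)[:,0]; print('quad',q.tolist())
r=cv2.minAreaRect(c); print(r)
P=np.array([plane(T,*map(float,p),.116)[:2] for p in c[:,0]],'float32')
(cx,cy),(w,h),a=cv2.minAreaRect(P); print('lid rect m',cx,cy,w,h,a)
# handle, shaker, jar
for n,t,s in (('shaker',[164,239,181,258],[152,184,171,208]),('jar',[316,213,337,230],[264,267,280,311])):
    print(n,'tri',tri([(T,(t[0]+t[2])/2,(t[1]+t[3])/2),(S,(s[0]+s[2])/2,(s[1]+s[3])/2)]), 'base scene',plane(S,(s[0]+s[2])/2,s[3]-3,0))
for u,v in((367,357),(438,351)): print('bar',plane(T,u*k,v*k,.11))
print('knob end top',plane(T,492*k,256*k,.026))
E
python3 m.py
```

```text
quad [[293, 140], [210, 144], [213, 208], [298, 203]]
((253.5553436279297, 173.8296661376953), (65.85381317138672, 85.47691345214844), 86.18592071533203)
lid rect m 0.5796555876731873 -0.00396159291267395 0.16891729831695557 0.21749922633171082 2.387608528137207
shaker tri [0.38852283 0.22361833 0.03584367] base scene [0.38655638 0.22676929 0.        ]
jar tri [ 0.44789809 -0.19760696  0.04911795] base scene [ 4.35496886e-01 -2.10187564e-01 -1.11022302e-16]
bar [0.44129154 0.04709577 0.11      ]
bar [ 0.44803768 -0.0686611   0.11      ]
knob end top [ 0.61218772 -0.17741158  0.026     ]
```

```bash
cat >> h.py <<'E'
def down(c,p=0,roll=0):
    """closing dir at yaw c (deg); pitch p: tool z leans ahead (towards c); roll: tool z leans to c+90"""
    c=np.radians(c); y=np.array([np.cos(c),np.sin(c),0]); z=np.array([0,0,-1.]); x=np.cross(y,z)
    M=R.from_matrix(np.c_[x,y,z])
    return R.from_rotvec(np.radians(roll)*y)*R.from_rotvec(-np.radians(p)*x)*M
def plan(wps,start=None):
    """wps: (pos mm, Rot, gripper) one per row; prints calls of 5 rows"""
    if start is None:
        s=ctrl.get_state(); start=(s['position']*1000,R.from_rotvec(s['tool_rot']))
    p0,R0=start
    while len(wps)%5: wps.append(wps[-1])
    for i in range(0,len(wps),5):
        print('call')
        for p,Q,g in wps[i:i+5]:
            d=R0.inv().apply(np.asarray(p,float)-p0); w=(R0.inv()*Q).as_rotvec()
            print('{"tx":%.1f,"ty":%.1f,"tz":%.1f,"wx":%.3f,"wy":%.3f,"wz":%.3f,"gripper":%.2f}'%(*(d+0),*(w+0),g))
        p0,R0=np.asarray(wps[i+4][0],float),wps[i+4][1]
E
cat > m2.py <<'E'
from m import *
from scipy.optimize import least_squares
def f(x):
    t=x[2]; d=P-x[:2]; l=np.c_[d@[np.cos(t),np.sin(t)],d@[-np.sin(t),np.cos(t)]]
    q=np.abs(l)-[x[3],x[4]]; return np.max(q,1)
r=least_squares(f,[.58,-.004,.05,.085,.11],loss='soft_l1',f_scale=.001); print(r.x,np.degrees(r.x[2]),np.std(r.fun))
x,y,t=r.x[:3]
B=lambda p:np.array([x+np.cos(t)*p[0]-np.sin(t)*p[1],y+np.sin(t)*p[0]+np.cos(t)*p[1],p[2]])
for n,p in dict(bar=(-.138,0,.11),b1=(-.138,.055,.11),b2=(-.138,-.055,.11),knob=(.0283,-.175,.026)).items():
    b=B(p); print(n,b,proj(T,b)/k,proj(S,b)/k)
# shaker mask: decoys by saturation
h=cv2.cvtColor(T['color'],cv2.COLOR_BGR2HSV); pm=cv2.inRange(h,(125,80,40),(165,255,255)); n,l,s,c=cv2.connectedComponentsWithStats(pm)
for i in range(1,n):
    if s[i,4]>30: print('purple',c[i],plane(T,*c[i],.06))
hs=down(np.degrees(t)); 
b=B((-.138,0,.11))*1000
plan([(b+[0,0,90],hs,.42)]*20)
E
python3 m2.py
```

```text
quad [[293, 140], [210, 144], [213, 208], [298, 203]]
((253.58709716796875, 173.84922790527344), (65.89525604248047, 85.46746826171875), 86.3086166381836)
lid rect m 0.5797461867332458 -0.003957822918891907 0.16909858584403992 0.21749922633171082 2.387608289718628
shaker tri [0.38852283 0.22361833 0.03584367] base scene [0.38655638 0.22676929 0.        ]
jar tri [ 0.44789809 -0.19760696  0.04911795] base scene [ 4.35496886e-01 -2.10187564e-01 -1.11022302e-16]
bar [0.44129154 0.04709577 0.11      ]
bar [ 0.44803768 -0.0686611   0.11      ]
knob end top [ 0.61218772 -0.17741158  0.026     ]
[ 0.57970062 -0.00364234  0.04015403  0.08289965  0.10723587] 2.300656199696443 0.0007753743949362574
bar [ 0.44181186 -0.0091821   0.11      ] [401.57069142 355.80865628] [347.35359466 343.38387008]
b1 [0.43960398 0.04577356 0.11      ] [367.83619951 358.02027957] [326.64589625 322.67712985]
b2 [ 0.44401974 -0.06413777  0.11      ] [435.29616059 353.55094228] [369.3654423  365.35986273]
knob [ 0.61500288 -0.17736522  0.026     ] [491.91214125 254.45089356] [506.13910228 396.77285783]
purple [172.34
[... 1025 characters left out ...]
2}
{"tx":0.0,"ty":0.0,"tz":0.0,"wx":0.000,"wy":0.000,"wz":0.000,"gripper":0.42}
{"tx":0.0,"ty":0.0,"tz":0.0,"wx":0.000,"wy":0.000,"wz":0.000,"gripper":0.42}
{"tx":0.0,"ty":0.0,"tz":0.0,"wx":0.000,"wy":0.000,"wz":0.000,"gripper":0.42}
{"tx":0.0,"ty":0.0,"tz":0.0,"wx":0.000,"wy":0.000,"wz":0.000,"gripper":0.42}
call
{"tx":0.0,"ty":0.0,"tz":0.0,"wx":0.000,"wy":0.000,"wz":0.000,"gripper":0.42}
{"tx":0.0,"ty":0.0,"tz":0.0,"wx":0.000,"wy":0.000,"wz":0.000,"gripper":0.42}
{"tx":0.0,"ty":0.0,"tz":0.0,"wx":0.000,"wy":0.000,"wz":0.000,"gripper":0.42}
{"tx":0.0,"ty":0.0,"tz":0.0,"wx":0.000,"wy":0.000,"wz":0.000,"gripper":0.42}
{"tx":0.0,"ty":0.0,"tz":0.0,"wx":0.000,"wy":0.000,"wz":0.000,"gripper":0.42}
```

```bash
cat >> h.py <<'E'
from scipy.spatial.transform import Slerp
TH=np.radians(2.6); C=np.array([579.7,-3.6,0])
def box(x,y,z): return C+R.from_rotvec([0,0,TH]).apply([x,y,z])
def go(legs,start=None):
    """legs: (pos,Rot,grip,rows) straight legs evenly split into rows"""
    if start is None:
        s=ctrl.get_state(); start=(s['position']*1000,R.from_rotvec(s['tool_rot']))
    p,Q=start; w=[]
    for q,O,g,n in legs:
        for f in np.arange(1,n+1)/n: w.append((p+f*(np.asarray(q)-p),Slerp([0,1],R.concatenate([Q,O]))(f),g))
        p,Q=np.asarray(q,float),O
    plan(w,start)
E
python3 - <<'E'
from h import *
d=2.6
b=box(-138,0,110)
go([(np.array([450,250,210]),down(35),.42,9),(b+[0,0,60],down(d),.42,8),(b+[0,0,-22],down(d),.42,3)])
E
```

```text
call
{"tx":-34.7,"ty":-26.8,"tz":1.4,"wx":0.000,"wy":0.000,"wz":0.061,"gripper":0.42}
{"tx":-69.4,"ty":-53.5,"tz":2.8,"wx":0.000,"wy":0.000,"wz":0.122,"gripper":0.42}
{"tx":-104.1,"ty":-80.3,"tz":4.2,"wx":0.000,"wy":0.000,"wz":0.183,"gripper":0.42}
{"tx":-138.8,"ty":-107.0,"tz":5.6,"wx":0.000,"wy":0.000,"wz":0.244,"gripper":0.42}
{"tx":-173.5,"ty":-133.8,"tz":7.0,"wx":0.000,"wy":0.000,"wz":0.305,"gripper":0.42}
call
{"tx":-41.1,"ty":-15.1,"tz":1.4,"wx":0.000,"wy":0.000,"wz":0.061,"gripper":0.42}
{"tx":-82.3,"ty":-30.2,"tz":2.8,"wx":0.000,"wy":0.000,"wz":0.122,"gripper":0.42}
{"tx":-123.4,"ty":-45.4,"tz":4.2,"wx":0.000,"wy":0.000,"wz":0.183,"gripper":0.42}
{"tx":-164.5,"ty":-60.5,"tz":5.6,"wx":0.000,"wy":0.000,"wz":0.244,"gripper":0.42}
{"tx":-185.1,"ty":-85.7,"tz":10.6,"wx":0.000,"wy":0.000,"wz":0.314,"gripper":0.42}
call
{"tx":-27.3,"ty":-17.6,"tz":5.0,"wx":0.000,"wy":0.000,"wz":0.071,"gripper":0.42}
{"tx":-54.7,"ty":-35.2,"tz":10.0,"wx":0.000,"wy":0.000,"wz":0.141,"gripper":0.42}
{"tx":-82.0,"ty":-52.7,"tz":15.0,"wx":0.000,"wy":0.000,"wz":0.212,"gripper":0.42}
{"tx":-109.3,"ty":-70.3,"tz":20.0,"wx":0.000,"wy":0.000,"wz":0.283,"gripper":0.42}
{"tx":-136.7,"ty":-87.9,"tz":25.0,"wx":0.000,"wy":0.000,"wz":0.353,"gripper":0.42}
call
{"tx":-31.7,"ty":-7.0,"tz":5.0,"wx":0.000,"wy":0.000,"wz":0.071,"gripper":0.42}
{"tx":-63.5,"ty":-14.1,"tz":10.0,"wx":0.000,"wy":0.000,"wz":0.141,"gripper":0.42}
{"tx":-63.5,"ty":-14.1,"tz":37.3,"wx":0.000,"wy":0.000,"wz":0.141,"gripper":0.42}
{"tx":-63.5,"ty":-14.1,"tz":64.7,"wx":0.000,"wy":0.000,"wz":0.141,"gripper":0.42}
{"tx":-63.5,"ty":-14.1,"tz":92.0,"wx":0.000,"wy":0.000,"wz":0.141,"gripper":0.42}
```

Request:
{"api": "jog_arm", "payload": {
  "increments": [
    {"tx":-35,"ty":-27,"tz":1,"wz":0.06,"gripper":0.42},
    {"tx":-69,"ty":-53,"tz":3,"wz":0.12,"gripper":0.42},
    {"tx":-104,"ty":-80,"tz":4,"wz":0.18,"gripper":0.42},
    {"tx":-139,"ty":-107,"tz":6,"wz":0.244,"gripper":0.42},
    {"tx":-173,"ty":-134,"tz":7,"wz":0.305,"gripper":0.42}
  ]
}}

```text
validation failed for argument at $.in...
```

Request:
{"api": "jog_arm", "payload": {
  "increments": [
    {"tx":-41,"ty":-15,"tz":1,"wz":0.06,"gripper":0.42},
    {"tx":-82,"ty":-30,"tz":3,"wz":0.12,"gripper":0.42},
    {"tx":-123,"ty":-45,"tz":4,"wz":0.18,"gripper":0.42},
    {"tx":-164,"ty":-60,"tz":6,"wz":0.244,"gripper":0.42},
    {"tx":-185,"ty":-86,"tz":11,"wz":0.314,"gripper":0.42}
  ]
}}

```text
validation failed for argument at $.in...
```

Request:
{"api": "jog_arm", "payload": {
  "increments": [
    {"tx":-27,"ty":-18,"tz":5,"wz":0.07,"gripper":0.42},
    {"tx":-55,"ty":-35,"tz":10,"wz":0.14,"gripper":0.42},
    {"tx":-82,"ty":-53,"tz":15,"wz":0.21,"gripper":0.42},
    {"tx":-109,"ty":-70,"tz":20,"wz":0.28,"gripper":0.42},
    {"tx":-137,"ty":-88,"tz":25,"wz":0.353,"gripper":0.42}
  ]
}}

```text
validation failed for argument at $.in...
```

```bash
python3 - <<'E'
from h import *
d=2.6
b=box(-138,0,110)
s=ctrl.get_state();print(s['time'],s['position'],s['tool_rot'],s['joint_positions'],s['grip_width'])
go([(b+[0,0,60],down(d),.42,2),(b+[0,0,-22],down(d),.42,3)])
E
```

```text
0.9 [0.26020248 0.595679   0.22261403] [6.42280565e-01 3.07516822e+00 1.72474870e-04] [-1.14491107  0.32097706 -0.0700829   1.45047469  0.02259418  1.37080694
 -0.05691658] 1.0044486672530026
call
{"tx":-204.4,"ty":-241.1,"tz":26.3,"wx":0.000,"wy":-0.000,"wz":0.557,"gripper":0.42}
{"tx":-408.8,"ty":-482.2,"tz":52.6,"wx":0.000,"wy":-0.000,"wz":1.114,"gripper":0.42}
{"tx":-408.8,"ty":-482.2,"tz":79.9,"wx":0.000,"wy":-0.000,"wz":1.114,"gripper":0.42}
{"tx":-408.8,"ty":-482.2,"tz":107.2,"wx":0.000,"wy":-0.000,"wz":1.114,"gripper":0.42}
{"tx":-408.8,"ty":-482.2,"tz":134.6,"wx":0.000,"wy":-0.000,"wz":1.114,"gripper":0.42}
```

Request:
{"api": "jog_arm", "payload": {
  "increments": [
    {"tx":-35,"ty":-27,"tz":1,"wx":0,"wy":0,"wz":0.06,"gripper":0.42},
    {"tx":-69,"ty":-53,"tz":3,"wx":0,"wy":0,"wz":0.12,"gripper":0.42},
    {"tx":-104,"ty":-80,"tz":4,"wx":0,"wy":0,"wz":0.18,"gripper":0.42},
    {"tx":-139,"ty":-107,"tz":6,"wx":0,"wy":0,"wz":0.244,"gripper":0.42},
    {"tx":-173,"ty":-134,"tz":7,"wx":0,"wy":0,"wz":0.305,"gripper":0.42}
  ]
}}

```text
time: 1.32
position: [0.3608, 0.4111, 0.2159]
tool_rot: [1.106, 2.94, 0.001]
ft_force: [1.4, 0.6, -0.0]
grip_width: 0.707
grip_force: 0.0
```

Request:
{"api": "jog_arm", "payload": {
  "increments": [
    {"tx":-41,"ty":-15,"tz":1,"wx":0,"wy":0,"wz":0.06,"gripper":0.42},
    {"tx":-82,"ty":-30,"tz":3,"wx":0,"wy":0,"wz":0.12,"gripper":0.42},
    {"tx":-123,"ty":-45,"tz":4,"wx":0,"wy":0,"wz":0.18,"gripper":0.42},
    {"tx":-164,"ty":-60,"tz":6,"wx":0,"wy":0,"wz":0.244,"gripper":0.42},
    {"tx":-185,"ty":-86,"tz":11,"wx":0,"wy":0,"wz":0.314,"gripper":0.42}
  ]
}}

```text
time: 1.73
position: [0.4462, 0.2248, 0.2058]
tool_rot: [1.554, 2.727, 0.005]
ft_force: [-0.4, -0.5, -0.2]
grip_width: 0.43
grip_force: 0.0
```

Request:
{"api": "jog_arm", "payload": {
  "increments": [
    {"tx":-27,"ty":-18,"tz":5,"wx":0,"wy":0,"wz":0.07,"gripper":0.42},
    {"tx":-55,"ty":-35,"tz":10,"wx":0,"wy":0,"wz":0.14,"gripper":0.42},
    {"tx":-82,"ty":-53,"tz":15,"wx":0,"wy":0,"wz":0.21,"gripper":0.42},
    {"tx":-109,"ty":-70,"tz":20,"wx":0,"wy":0,"wz":0.28,"gripper":0.42},
    {"tx":-137,"ty":-88,"tz":25,"wx":0,"wy":0,"wz":0.353,"gripper":0.42}
  ]
}}

```text
time: 2.15
position: [0.4379, 0.0626, 0.1799]
tool_rot: [2.008, 2.416, 0.002]
ft_force: [0.8, 0.5, 0.0]
grip_width: 0.419
grip_force: 0.0
```

```bash
python3 - <<'E'
from h import *
d=2.6
b=box(-138,0,110)
s=ctrl.get_state();print(s['time'],s['position'],s['tool_rot'],s['joint_positions'],s['grip_width'])
go([(b+[0,0,50],down(d),.42,2),(b+[0,0,-22],down(d),.42,3)])
E
```

```text
2.15 [0.43785369 0.06256425 0.1798914 ] [2.00799328e+00 2.41585493e+00 1.78644553e-03] [-0.60830001 -0.11840671  0.38180064  2.00842352  0.04595204  1.24242001
 -0.05983468] 0.4193721600355866
call
{"tx":-36.0,"ty":-4.7,"tz":9.9,"wx":0.000,"wy":-0.000,"wz":0.069,"gripper":0.42}
{"tx":-71.9,"ty":-9.3,"tz":19.8,"wx":0.001,"wy":-0.001,"wz":0.138,"gripper":0.42}
{"tx":-72.0,"ty":-9.4,"tz":43.8,"wx":0.001,"wy":-0.001,"wz":0.138,"gripper":0.42}
{"tx":-72.0,"ty":-9.4,"tz":67.8,"wx":0.001,"wy":-0.001,"wz":0.138,"gripper":0.42}
{"tx":-72.0,"ty":-9.4,"tz":91.8,"wx":0.001,"wy":-0.001,"wz":0.138,"gripper":0.42}
```

Request:
{"api": "jog_arm", "payload": {
  "increments": [
    {"tx":-36,"ty":-5,"tz":10,"wx":0,"wy":0,"wz":0.07,"gripper":0.42},
    {"tx":-72,"ty":-9,"tz":20,"wx":0,"wy":0,"wz":0.138,"gripper":0.42},
    {"tx":-72,"ty":-9,"tz":32,"wx":0,"wy":0,"wz":0.138,"gripper":0.42},
    {"tx":-72,"ty":-9,"tz":32,"wx":0,"wy":0,"wz":0.138,"gripper":0.42},
    {"tx":-72,"ty":-9,"tz":32,"wx":0,"wy":0,"wz":0.138,"gripper":0.42}
  ]
}}

```text
time: 2.57
position: [0.4422, -0.0082, 0.1477]
tool_rot: [-2.166, -2.275, 0.0]
ft_force: [-0.2, 0.3, 0.3]
grip_width: 0.419
grip_force: 0.0
```

```bash
python3 - <<'E'
from h import *
d=2.6
b=box(-138,0,110); print(b)
s=ctrl.get_state();print(s['time'],s['position'],s['tool_rot'])
S=im('scene'); cv2.imwrite('pics/s1.png',cv2.resize(S['color'][130:300,150:370],(800,618))[:600])
go([(b+[0,0,-22],down(d),.42,3),(b+[0,0,-22],down(d),.42,2)])
E
```

```text
[441.84206137  -9.86009236 110.        ]
2.5667 [ 0.44217658 -0.00817647  0.14772569] [-2.16563754e+00 -2.27450816e+00  3.78358407e-04]
call
{"tx":-0.8,"ty":-0.3,"tz":20.1,"wx":0.000,"wy":-0.000,"wz":0.002,"gripper":0.42}
{"tx":-1.5,"ty":-0.7,"tz":40.2,"wx":0.000,"wy":-0.000,"wz":0.004,"gripper":0.42}
{"tx":-2.3,"ty":-1.0,"tz":60.2,"wx":0.000,"wy":-0.000,"wz":0.005,"gripper":0.42}
{"tx":-2.3,"ty":-1.0,"tz":60.2,"wx":0.000,"wy":-0.000,"wz":0.005,"gripper":0.42}
{"tx":-2.3,"ty":-1.0,"tz":60.2,"wx":0.000,"wy":-0.000,"wz":0.005,"gripper":0.42}
```

View pics/s1.png

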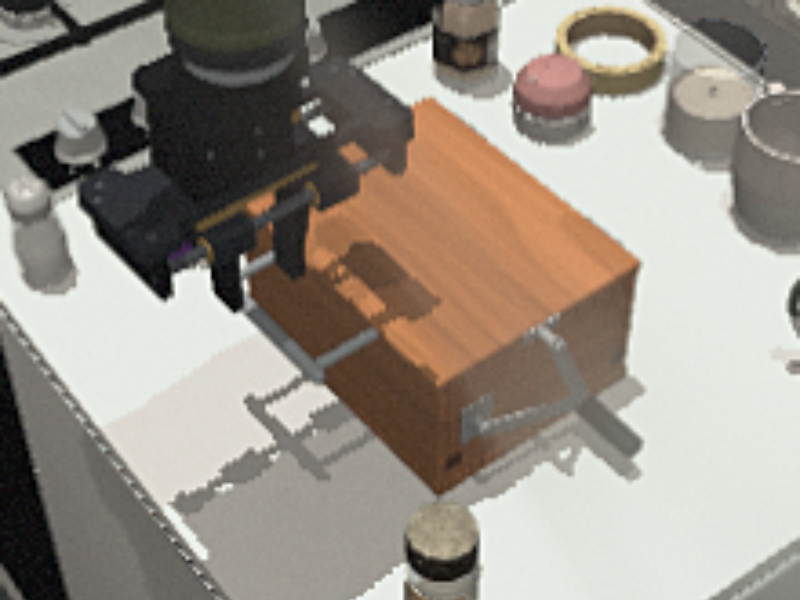

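The fingers straddle the bar, seen at (290,315), on both sides. The shaker at (40,235) has a narrowed neck under its cap. Next the hand goes down and grips the bar.

Request:
{"api": "jog_arm", "payload": {
  "increments": [
    {"tx":-1,"ty":0,"tz":20,"wx":0,"wy":0,"wz":0,"gripper":0.42},
    {"tx":-2,"ty":-1,"tz":40,"wx":0,"wy":0,"wz":0,"gripper":0.42},
    {"tx":-2,"ty":-1,"tz":60,"wx":0,"wy":0,"wz":0,"gripper":0.42},
    {"tx":-2,"ty":-1,"tz":60,"wx":0,"wy":0,"wz":0,"gripper":0.05},
    {"tx":-2,"ty":-1,"tz":60,"wx":0,"wy":0,"wz":0,"gripper":0.05}
  ],
  "grip_force": 10
}}

```text
time: 3.03
position: [0.4415, -0.0095, 0.088]
tool_rot: [-2.163, -2.277, 0.002]
ft_force: [0.2, -0.1, -0.2]
grip_width: 0.34
grip_force: 0.0
```

Request:
{"api": "jog_arm", "payload": {
  "increments": [
    {"tx":0,"ty":0,"tz":0,"wx":0,"wy":0,"wz":0,"gripper":0.05},
    {"tx":0,"ty":0,"tz":0,"wx":0,"wy":0,"wz":0,"gripper":0.05},
    {"tx":0,"ty":0,"tz":0,"wx":0,"wy":0,"wz":0,"gripper":0.05},
    {"tx":0,"ty":0,"tz":0,"wx":0,"wy":0,"wz":0,"gripper":0.05},
    {"tx":0,"ty":0,"tz":0,"wx":0,"wy":0,"wz":0,"gripper":0.05}
  ]
}}

```text
time: 3.45
position: [0.4443, -0.01, 0.0893]
tool_rot: [2.164, 2.273, 0.008]
ft_force: [5.3, 1.3, 0.2]
grip_width: 0.116
grip_force: 10.0
```

```bash
cat > lift.py <<'E'
from h import *
s=ctrl.get_state(); print(s['time'],s['position'],s['ft_force'],s['grip_width'])
p=s['position']*1000; Q=R.from_rotvec(s['tool_rot'])
g0=p+Q.apply([0,0,-22]) # bar at 22 mm behind TCP
ux=np.array([np.cos(TH),np.sin(TH),0])
H=g0+ux*223; H[2]=110; g0[2]=110; print('bar',g0)
legs=[]
N=25
for i in range(1,N+1):
    a=np.radians(75.6)*i/N; pit=35*i/N
    O=down(2.6,pit); bar=H-ux*223*np.cos(a)+np.array([0,0,223*np.sin(a)])
    legs.append((bar+O.apply([0,0,22]),O,.05,1))
go(legs,(p,Q))
E
python3 lift.py
```

```text
3.45 [ 0.44428023 -0.01004733  0.08928921] [5.28579808 1.319594   0.22146397] 0.1160248440212502
bar [444.15145713 -10.07148902 110.        ]
call
{"tx":-0.0,"ty":0.8,"tz":-10.5,"wx":-0.019,"wy":-0.001,"wz":0.004,"gripper":0.05}
{"tx":-0.0,"ty":2.3,"tz":-22.2,"wx":-0.043,"wy":-0.001,"wz":0.004,"gripper":0.05}
{"tx":-0.0,"ty":4.5,"tz":-33.9,"wx":-0.067,"wy":-0.001,"wz":0.004,"gripper":0.05}
{"tx":-0.0,"ty":7.2,"tz":-45.5,"wx":-0.092,"wy":-0.001,"wz":0.004,"gripper":0.05}
{"tx":-0.0,"ty":10.6,"tz":-57.0,"wx":-0.116,"wy":-0.001,"wz":0.004,"gripper":0.05}
call
{"tx":0.0,"ty":5.3,"tz":-10.8,"wx":-0.024,"wy":0.000,"wz":0.000,"gripper":0.05}
{"tx":0.0,"ty":11.1,"tz":-21.3,"wx":-0.049,"wy":-0.000,"wz":-0.000,"gripper":0.05}
{"tx":0.0,"ty":17.4,"tz":-31.6,"wx":-0.073,"wy":-0.000,"wz":0.000,"gripper":0.05}
{"tx":-0.0,"ty":24.3,"tz":-41.5,"wx":-0.098,"wy":-0.000,"wz":-0.000,"gripper":0.05}
{"tx":-0.0,"ty":31.7,"tz":-51.1,"wx":-0.122,"wy":-0.000,"wz":0.000,"gripper":0.05}
call
{"tx":0.0,"ty":9.0,"tz":-8.2,"wx":-0.024,"wy":0.000,"wz":-0.000,"gripper":0.05}
{"tx":0.0,"ty":18.4,"tz":-16.0,"wx":-0.0
[... 421 characters left out ...]
y":-0.000,"wz":-0.000,"gripper":0.05}
{"tx":-0.0,"ty":34.9,"tz":-11.6,"wx":-0.073,"wy":-0.000,"wz":-0.000,"gripper":0.05}
{"tx":-0.0,"ty":46.9,"tz":-14.3,"wx":-0.098,"wy":-0.000,"wz":-0.000,"gripper":0.05}
{"tx":-0.0,"ty":59.1,"tz":-16.4,"wx":-0.122,"wy":-0.000,"wz":-0.000,"gripper":0.05}
call
{"tx":0.0,"ty":12.3,"tz":-0.0,"wx":-0.024,"wy":0.000,"wz":-0.000,"gripper":0.05}
{"tx":-0.0,"ty":24.6,"tz":0.6,"wx":-0.049,"wy":-0.000,"wz":0.000,"gripper":0.05}
{"tx":-0.0,"ty":36.8,"tz":1.8,"wx":-0.073,"wy":-0.000,"wz":0.000,"gripper":0.05}
{"tx":-0.0,"ty":49.0,"tz":3.6,"wx":-0.098,"wy":-0.000,"wz":-0.000,"gripper":0.05}
{"tx":-0.0,"ty":61.0,"tz":6.0,"wx":-0.122,"wy":-0.000,"wz":0.000,"gripper":0.05}
```

Request:
{"api": "jog_arm", "payload": {
  "increments": [
    {"tx":0,"ty":3,"tz":-10,"wx":-0.019,"wy":0,"wz":0,"gripper":0.05},
    {"tx":0,"ty":4.8,"tz":-21.5,"wx":-0.043,"wy":0,"wz":0,"gripper":0.05},
    {"tx":0,"ty":7,"tz":-33,"wx":-0.067,"wy":0,"wz":0,"gripper":0.05},
    {"tx":0,"ty":9.7,"tz":-44.5,"wx":-0.092,"wy":0,"wz":0,"gripper":0.05},
    {"tx":0,"ty":13,"tz":-56,"wx":-0.116,"wy":0,"wz":0,"gripper":0.05}
  ]
}}

```text
time: 3.87
position: [0.4527, -0.0098, 0.1438]
tool_rot: [2.111, 2.217, 0.126]
ft_force: [-1.8, 1.3, -1.8]
grip_width: 0.127
grip_force: 10.0
```

Request:
{"api": "jog_arm", "payload": {
  "increments": [
    {"tx":0,"ty":5.3,"tz":-10.8,"wx":-0.024,"wy":0,"wz":0,"gripper":0.05},
    {"tx":0,"ty":11,"tz":-21.3,"wx":-0.049,"wy":0,"wz":0,"gripper":0.05},
    {"tx":0,"ty":17.4,"tz":-31.6,"wx":-0.073,"wy":0,"wz":0,"gripper":0.05},
    {"tx":0,"ty":24.3,"tz":-41.5,"wx":-0.098,"wy":0,"wz":0,"gripper":0.05},
    {"tx":0,"ty":31.7,"tz":-51,"wx":-0.122,"wy":0,"wz":0,"gripper":0.05}
  ]
}}

```text
time: 4.28
position: [0.4735, -0.0089, 0.1961]
tool_rot: [2.054, 2.157, 0.242]
ft_force: [-22.0, 0.5, 9.0]
grip_width: 0.123
grip_force: 10.0
```

```bash
cat > lift2.py <<'E'
from h import *
import sys
hx,sl,a0,a1,p0,p1,n=map(float,sys.argv[1:8]); cmd=np.array(list(map(float,sys.argv[8:11])))
s=ctrl.get_state(); Q=R.from_rotvec(s['tool_rot']); print(s['time'],s['position'],s['ft_force'])
O0=down(2.6,p0)
legs=[]
for i in range(1,int(n)+1):
    f=i/n; a=np.radians(a0+(a1-a0)*f); O=down(2.6,p0+(p1-p0)*f)
    bar=np.array([hx-223*np.cos(a),-9-10*(1-np.cos(a)) *-1,110+223*np.sin(a)])
    legs.append((bar+O.apply([0,0,sl]),O,.05,1))
go(legs,(cmd,O0))
print(legs[-1][0])
E
python3 lift2.py 664.5 20 29 75.8 14 35 15 480.5 -9 198
```

```text
4.2833 [ 0.47349949 -0.00886026  0.19612596] [-22.00133518   0.49285166   9.03168833]
call
{"tx":1.7,"ty":3.2,"tz":-10.8,"wx":-0.024,"wy":0.000,"wz":-0.000,"gripper":0.05}
{"tx":1.7,"ty":12.7,"tz":-19.0,"wx":-0.049,"wy":0.000,"wz":-0.000,"gripper":0.05}
{"tx":1.7,"ty":22.6,"tz":-26.7,"wx":-0.073,"wy":0.000,"wz":-0.000,"gripper":0.05}
{"tx":1.7,"ty":32.9,"tz":-33.9,"wx":-0.098,"wy":0.000,"wz":-0.000,"gripper":0.05}
{"tx":1.7,"ty":43.6,"tz":-40.6,"wx":-0.122,"wy":0.000,"wz":-0.000,"gripper":0.05}
call
{"tx":-0.0,"ty":11.7,"tz":-4.7,"wx":-0.024,"wy":-0.000,"wz":-0.000,"gripper":0.05}
{"tx":-0.0,"ty":23.6,"tz":-8.8,"wx":-0.049,"wy":-0.000,"wz":-0.000,"gripper":0.05}
{"tx":-0.0,"ty":35.7,"tz":-12.3,"wx":-0.073,"wy":-0.000,"wz":-0.000,"gripper":0.05}
{"tx":-0.0,"ty":48.0,"tz":-15.2,"wx":-0.098,"wy":-0.000,"wz":-0.000,"gripper":0.05}
{"tx":-0.0,"ty":60.5,"tz":-17.4,"wx":-0.122,"wy":-0.000,"wz":-0.000,"gripper":0.05}
call
{"tx":-0.0,"ty":12.6,"tz":-0.1,"wx":-0.024,"wy":0.000,"wz":-0.000,"gripper":0.05}
{"tx":-0.0,"ty":25.3,"tz":0.5,"wx":-0.049,"wy":-0.000,"wz":0.000,"gripper":0.05}
{"tx":-0.0,"ty":37.8,"tz":1.8,"wx":-0.073,"wy":-0.000,"wz":0.000,"gripper":0.05}
{"tx":-0.0,"ty":50.3,"tz":3.7,"wx":-0.098,"wy":-0.000,"wz":-0.000,"gripper":0.05}
{"tx":-0.0,"ty":62.7,"tz":6.2,"wx":-0.122,"wy":-0.000,"wz":0.000,"gripper":0.05}
[621.25617254  -0.93269104 309.80327214]
```

Request:
{"api": "jog_arm", "payload": {
  "increments": [
    {"tx":0,"ty":3.2,"tz":-10.8,"wx":-0.024,"wy":0,"wz":0,"gripper":0.05},
    {"tx":0,"ty":12.7,"tz":-19,"wx":-0.049,"wy":0,"wz":0,"gripper":0.05},
    {"tx":0,"ty":22.6,"tz":-26.7,"wx":-0.073,"wy":0,"wz":0,"gripper":0.05},
    {"tx":0,"ty":32.9,"tz":-33.9,"wx":-0.098,"wy":0,"wz":0,"gripper":0.05},
    {"tx":0,"ty":43.6,"tz":-40.6,"wx":-0.122,"wy":0,"wz":0,"gripper":0.05}
  ]
}}

```text
time: 4.7
position: [0.5115, -0.0075, 0.2487]
tool_rot: [1.981, 2.079, 0.376]
ft_force: [-8.8, 0.7, 4.4]
grip_width: 0.122
grip_force: 10.0
```

Request:
{"api": "jog_arm", "payload": {
  "increments": [
    {"tx":0,"ty":10.7,"tz":-4.7,"wx":-0.024,"wy":0,"wz":0,"gripper":0.05},
    {"tx":0,"ty":22.6,"tz":-8.8,"wx":-0.049,"wy":0,"wz":0,"gripper":0.05},
    {"tx":0,"ty":34.7,"tz":-12.3,"wx":-0.073,"wy":0,"wz":0,"gripper":0.05},
    {"tx":0,"ty":47,"tz":-15.2,"wx":-0.098,"wy":0,"wz":0,"gripper":0.05},
    {"tx":0,"ty":59.5,"tz":-17.4,"wx":-0.122,"wy":0,"wz":0,"gripper":0.05}
  ]
}}

```text
time: 5.12
position: [0.5633, -0.0054, 0.2867]
tool_rot: [1.907, 2.002, 0.495]
ft_force: [-2.8, -1.8, 1.3]
grip_width: 0.12
grip_force: 10.0
```

Request:
{"api": "jog_arm", "payload": {
  "increments": [
    {"tx":0,"ty":12.6,"tz":0,"wx":-0.024,"wy":0,"wz":0,"gripper":0.05},
    {"tx":0,"ty":25.3,"tz":0.5,"wx":-0.049,"wy":0,"wz":0,"gripper":0.05},
    {"tx":0,"ty":37.8,"tz":1.8,"wx":-0.073,"wy":0,"wz":0,"gripper":0.05},
    {"tx":0,"ty":50.3,"tz":3.7,"wx":-0.098,"wy":0,"wz":0,"gripper":0.05},
    {"tx":0,"ty":62.7,"tz":6.2,"wx":-0.122,"wy":0,"wz":0,"gripper":0.05}
  ]
}}

```text
time: 5.53
position: [0.622, -0.003, 0.3092]
tool_rot: [1.835, 1.925, 0.601]
ft_force: [-7.3, -4.4, 2.6]
grip_width: 0.119
grip_force: 10.1
```

```bash
python3 - <<'E'
from h import *
s=ctrl.get_state(); Q=R.from_rotvec(s['tool_rot']); b=s['position']*1000-Q.apply([0,0,20]); print(b,np.degrees(np.arctan2(b[2]-110,664.5-b[0])),np.hypot(b[2]-110,664.5-b[0]))
S=im('scene'); cv2.imwrite('pics/s2.png',cv2.resize(S['color'][90:300,150:400],(714,600)))
E
```

```text
[610.59715711  -3.49243775 325.61154493] 75.96376737248366 222.2472829527287
```

View pics/s2.png

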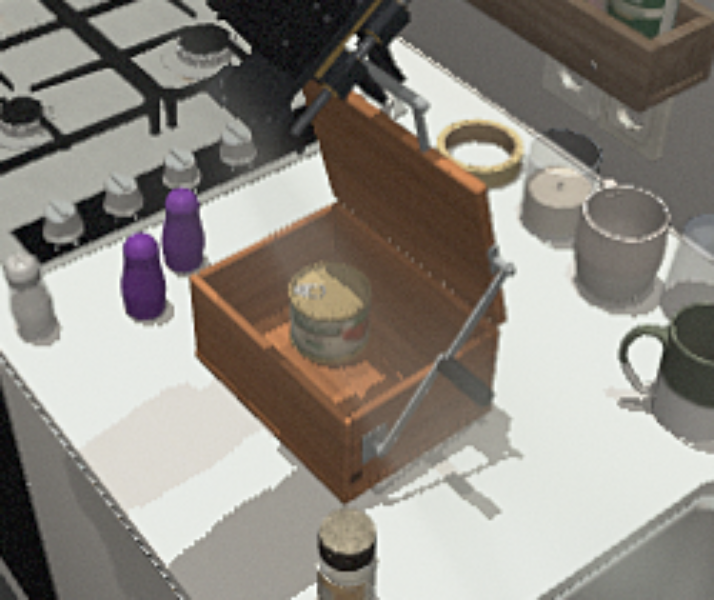

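The lid stands up, with its bar at (420,105) in the grip, and the stay looks straight from (380,445) to (505,265). I push slightly further to the stop, then open.

Request:
{"api": "jog_arm", "payload": {
  "increments": [
    {"tx":0,"ty":3,"tz":1.5,"wx":0,"wy":0,"wz":0,"gripper":0.05},
    {"tx":0,"ty":6,"tz":3,"wx":0,"wy":0,"wz":0,"gripper":0.05},
    {"tx":0,"ty":6,"tz":3,"wx":0,"wy":0,"wz":0,"gripper":0.05},
    {"tx":0,"ty":6,"tz":3,"wx":0,"wy":0,"wz":0,"gripper":0.05},
    {"tx":0,"ty":6,"tz":3,"wx":0,"wy":0,"wz":0,"gripper":0.05}
  ]
}}

```text
time: 6.0
position: [0.6245, -0.0024, 0.306]
tool_rot: [1.842, 1.932, 0.591]
ft_force: [-14.6, -2.5, 1.1]
grip_width: 0.112
grip_force: 9.3
```

Request:
{"api": "jog_arm", "payload": {
  "increments": [
    {"tx":0,"ty":0,"tz":0,"wx":0,"wy":0,"wz":0,"gripper":0.35},
    {"tx":0,"ty":0,"tz":0,"wx":0,"wy":0,"wz":0,"gripper":0.35},
    {"tx":0,"ty":0,"tz":0,"wx":0,"wy":0,"wz":0,"gripper":0.35},
    {"tx":0,"ty":-2,"tz":0,"wx":0,"wy":0,"wz":0,"gripper":0.35},
    {"tx":0,"ty":-3,"tz":0,"wx":0,"wy":0,"wz":0,"gripper":0.35}
  ]
}}

```text
time: 6.42
position: [0.6257, -0.0012, 0.3084]
tool_rot: [1.834, 1.927, 0.602]
ft_force: [-0.1, -0.8, -0.2]
grip_width: 0.334
grip_force: 0.0
```

```bash
python3 - <<'E'
from h import *
s=ctrl.get_state(); print(s['position'],s['ft_force'],s['grip_width'])
S=im('scene'); cv2.imwrite('pics/s3.png',cv2.resize(S['color'][150:270,250:350],(500,600)))
for t in((27,0),(): pass) if 0 else (): pass
E
```

```text
File "<stdin>", line 4
    for t in((27,0),(): pass) if 0 else (): pass
                      ^
SyntaxError: invalid syntax
```

Request:
{"api": "jog_arm", "payload": {
  "increments": [
    {"tx":0,"ty":0,"tz":-10,"wx":0,"wy":0,"wz":0,"gripper":0.35},
    {"tx":0,"ty":0,"tz":-25,"wx":0,"wy":0,"wz":0,"gripper":0.35},
    {"tx":0,"ty":0,"tz":-45,"wx":0,"wy":0,"wz":0,"gripper":0.35},
    {"tx":0,"ty":-15,"tz":-70,"wx":0,"wy":0,"wz":0,"gripper":0.35},
    {"tx":0,"ty":-50,"tz":-80,"wx":0,"wy":0,"wz":0,"gripper":0.35}
  ]
}}

```text
time: 6.83
position: [0.5868, -0.0019, 0.355]
tool_rot: [1.828, 1.929, 0.609]
ft_force: [-0.4, -0.0, -0.1]
grip_width: 0.349
grip_force: 0.0
```

```bash
python3 - <<'E'
from h import *
C[:]=[581,-3.6,0]
s=ctrl.get_state(); print(s['time'],s['position'],s['ft_force'],s['grip_width'],s['joint_positions'])
S=im('scene'); cv2.imwrite('pics/s3.png',cv2.resize(S['color'][90:300,130:380],(714,600)))
for n,p in dict(knobtip=(-2.4,-175,133),knob=(-2.4,-160,133),bar=(27.3,0,325)).items():
    u=proj(S,box(*p)/1000); print(n,box(*p),u,(u-[130,90])*2.857)
E
```

```text
6.8333 [ 0.58680945 -0.00186073  0.35496858] [-0.38702679 -0.04694741 -0.06570676] 0.34886796376926016 [-0.07999065 -0.29779245  0.036055    1.94530745  0.00317411  0.88397991
  0.01035559]
knobtip [ 586.54099356 -178.52872088  133.        ] [319.21790849 229.58703806] [540.59556456 398.80016773]
knob [ 585.86054873 -163.54416234  133.        ] [314.49408892 225.64067056] [527.09961205 387.52539578]
bar [608.27189656  -2.36159042 325.        ] [279.85689957 115.68321474] [428.14116207  73.3769445 ]
```

View pics/s3.png

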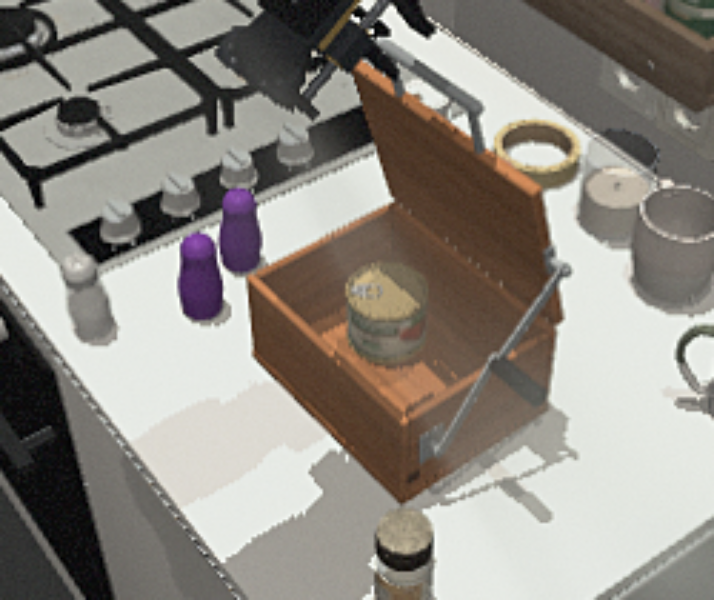

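The lid stands by itself: the bar shows at (435,75), the stay is straight, and the knob tip at (542,397) lies where the locked stay was predicted to put it. The shaker is at (92,300). Next I locate it exactly.

```bash
cat > sh.py <<'E'
from h import *
from scipy.optimize import least_squares
a=np.linspace(0,2*np.pi,40)
# body (r22 to h55), cap dome (r~15 to 90)
pts=np.vstack([np.c_[.022*np.cos(a),.022*np.sin(a),0*a+z] for z in(0,.03)]+[np.c_[.014*np.cos(a),.014*np.sin(a),0*a+.083],[[0,0,.09]]])
obs=[]
for n in('scene','top'):
    I=im(n)
    for d in vision.spot_in(n,'salt_shaker')[:4]:
        b=np.array(d['bbox']); c=plane(I,(b[0]+b[2])/2,(b[1]+b[3])/2,.04)
        print(n,b.round(1),round(d['conf'],2),c.round(3))
        if np.hypot(*(c[:2]-[.388,.225]))<.04: obs.append((I,b)); break
def f(x):
    r=[]
    for I,b in obs:
        P=np.array([proj(I,p+[x[0],x[1],0]) for p in pts]); r+=list(np.r_[P.min(0),P.max(0)]-b)
    return r
r=least_squares(f,[.388,.225],loss='soft_l1'); print(len(obs),r.x,np.round(r.fun,1))
E
python3 sh.py
python3 - <<'E'
from h import *
go([(np.array([480,90,270]),down(45,10),.9,8),(np.array([390,224,190]),down(92.6),.9,7)])
E
```

```text
scene [151.9 180.3 168.9 207.8] 0.79 [0.39  0.226 0.04 ]
top [174.9 207.2 193.6 225.9] 0.71 [0.474 0.19  0.04 ]
top [164.7 238.1 185.8 257.9] 0.64 [0.388 0.216 0.04 ]
2 [0.38518761 0.22108548] [-0.2  0.1  1.1  4.4 -0.1  1.8 -1.5 -1.2]
call
{"tx":12.5,"ty":-16.1,"tz":1.1,"wx":0.051,"wy":0.035,"wz":-0.086,"gripper":0.90}
{"tx":25.1,"ty":-32.3,"tz":2.2,"wx":0.102,"wy":0.070,"wz":-0.172,"gripper":0.90}
{"tx":37.6,"ty":-48.4,"tz":3.2,"wx":0.153,"wy":0.105,"wz":-0.258,"gripper":0.90}
{"tx":50.1,"ty":-64.6,"tz":4.3,"wx":0.205,"wy":0.140,"wz":-0.344,"gripper":0.90}
{"tx":62.7,"ty":-80.7,"tz":5.4,"wx":0.256,"wy":0.175,"wz":-0.430,"gripper":0.90}
call
{"tx":17.2,"ty":-8.5,"tz":7.0,"wx":0.051,"wy":0.035,"wz":-0.086,"gripper":0.90}
{"tx":34.5,"ty":-17.1,"tz":14.0,"wx":0.102,"wy":0.070,"wz":-0.172,"gripper":0.90}
{"tx":51.7,"ty":-25.6,"tz":20.9,"wx":0.153,"wy":0.105,"wz":-0.258,"gripper":0.90}
{"tx":75.1,"ty":-30.8,"tz":30.3,"wx":0.172,"wy":0.122,"wz":-0.376,"gripper":0.90}
{"tx":98.5,"ty":-36.1,"tz":39.7,"wx":0.191,"wy":0.138,"wz":-0.495,"gripper":0.90}
call
{"tx":21.1,"ty":8.2,"tz":12.2,"wx":0.023,"wy":0.010,"wz":-0.118,"gripper":0.90}
{"tx":42.2,"ty":16.3,"tz":24.5,"wx":0.047,"wy":0.021,"wz":-0.237,"gripper":0.90}
{"tx":63.4,"ty":24.5,"tz":36.7,"wx":0.070,"wy":0.031,"wz":-0.355,"gripper":0.90}
{"tx":84.5,"ty":32.7,"tz":48.9,"wx":0.094,"wy":0.041,"wz":-0.473,"gripper":0.90}
{"tx":105.6,"ty":40.8,"tz":61.2,"wx":0.117,"wy":0.052,"wz":-0.592,"gripper":0.90}
```

Request:
{"api": "jog_arm", "payload": {
  "increments": [
    {"tx":12,"ty":-16,"tz":1,"wx":0.051,"wy":0.035,"wz":-0.086,"gripper":0.9},
    {"tx":25,"ty":-32,"tz":2,"wx":0.102,"wy":0.07,"wz":-0.172,"gripper":0.9},
    {"tx":38,"ty":-48,"tz":3,"wx":0.153,"wy":0.105,"wz":-0.258,"gripper":0.9},
    {"tx":50,"ty":-65,"tz":4,"wx":0.205,"wy":0.14,"wz":-0.344,"gripper":0.9},
    {"tx":63,"ty":-81,"tz":5,"wx":0.256,"wy":0.175,"wz":-0.43,"gripper":0.9}
  ]
}}

```text
time: 7.5
position: [0.5185, 0.0567, 0.2996]
tool_rot: [1.459, 2.527, 0.394]
ft_force: [0.9, 0.1, -0.4]
grip_width: 0.642
grip_force: 0.0
```

Request:
{"api": "jog_arm", "payload": {
  "increments": [
    {"tx":17,"ty":-8,"tz":7,"wx":0.051,"wy":0.035,"wz":-0.086,"gripper":0.9},
    {"tx":34,"ty":-17,"tz":14,"wx":0.102,"wy":0.07,"wz":-0.172,"gripper":0.9},
    {"tx":52,"ty":-26,"tz":21,"wx":0.153,"wy":0.105,"wz":-0.258,"gripper":0.9},
    {"tx":75,"ty":-31,"tz":30,"wx":0.172,"wy":0.122,"wz":-0.376,"gripper":0.9},
    {"tx":98,"ty":-36,"tz":40,"wx":0.191,"wy":0.138,"wz":-0.495,"gripper":0.9}
  ]
}}

```text
time: 7.92
position: [0.4538, 0.1304, 0.2463]
tool_rot: [0.823, 2.978, 0.177]
ft_force: [-0.2, 0.8, 0.7]
grip_width: 0.891
grip_force: 0.0
```

Request:
{"api": "jog_arm", "payload": {
  "increments": [
    {"tx":21,"ty":8,"tz":12,"wx":0.023,"wy":0.01,"wz":-0.118,"gripper":0.9},
    {"tx":42,"ty":16,"tz":24,"wx":0.047,"wy":0.021,"wz":-0.237,"gripper":0.9},
    {"tx":63,"ty":24,"tz":37,"wx":0.07,"wy":0.031,"wz":-0.355,"gripper":0.9},
    {"tx":84,"ty":33,"tz":49,"wx":0.094,"wy":0.041,"wz":-0.473,"gripper":0.9},
    {"tx":106,"ty":41,"tz":61,"wx":0.117,"wy":0.052,"wz":-0.592,"gripper":0.9}
  ]
}}

```text
time: 8.33
position: [0.3883, 0.2268, 0.1892]
tool_rot: [0.087, -3.14, 0.003]
ft_force: [0.6, -0.0, 0.7]
grip_width: 0.9
grip_force: 0.0
```

```bash
python3 - <<'E'
from h import *
s=ctrl.get_state(); print(s['time'],s['position'],s['joint_positions'],s['grip_width'])
S=im('scene'); 
# circle outlines of candidate base positions
img=cv2.resize(S['color'][150:230,120:230],None,fx=7,fy=7,interpolation=cv2.INTER_NEAREST)
a=np.linspace(0,2*np.pi,60)
for c,col in (((.386,.2215),(0,0,255)),((.387,.2265),(0,255,0))):
    for z,r in((0,.022),(.09,.003)):
        P=np.array([(proj(S,(c[0]+r*np.cos(t),c[1]+r*np.sin(t),z))-[120,150])*7+3 for t in a]).astype(int); cv2.polylines(img,[P],True,col,1)
cv2.imwrite('pics/s4.png',img)
go([(np.array([386,224,101]),down(92.6),.95,3),(np.array([386,224,101]),down(92.6),.95,2)])
E
```

```text
8.3333 [0.38828569 0.2268381  0.18920262] [-0.48546778 -0.07966499 -0.09821289  1.96312479 -0.00679398  1.25930146
  1.04482696] 0.8998209980632916
call
{"tx":-0.7,"ty":-2.5,"tz":28.6,"wx":-0.001,"wy":-0.002,"wz":0.008,"gripper":0.95}
{"tx":-1.4,"ty":-5.1,"tz":57.3,"wx":-0.001,"wy":-0.004,"wz":0.015,"gripper":0.95}
{"tx":-2.1,"ty":-7.6,"tz":85.9,"wx":-0.002,"wy":-0.006,"wz":0.023,"gripper":0.95}
{"tx":-2.1,"ty":-7.6,"tz":85.9,"wx":-0.002,"wy":-0.006,"wz":0.023,"gripper":0.95}
{"tx":-2.1,"ty":-7.6,"tz":85.9,"wx":-0.002,"wy":-0.006,"wz":0.023,"gripper":0.95}
```

View pics/s4.png

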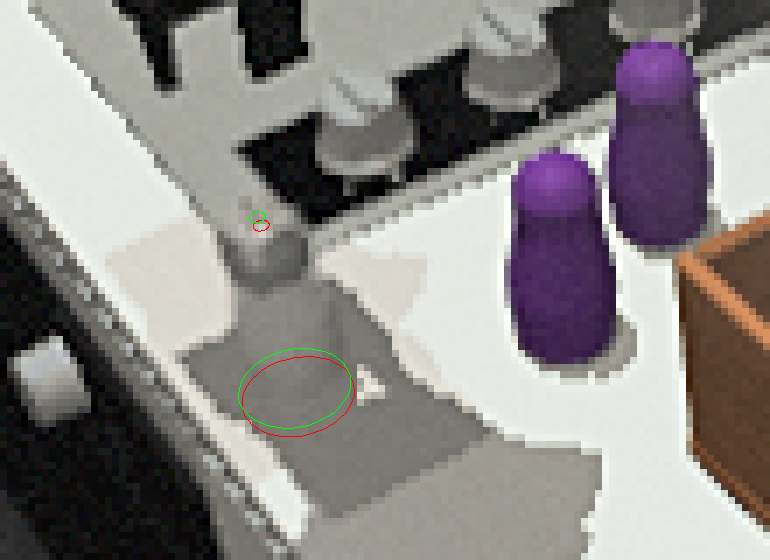

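The shaker stands under the hand in its shadow, with its cap at (265,240) and its base near (295,390), which agrees with the estimate (0.387, 0.225). Going down.

Request:
{"api": "jog_arm", "payload": {
  "increments": [
    {"tx":0,"ty":-1,"tz":35,"wx":0,"wy":0,"wz":0.023,"gripper":0.95},
    {"tx":0,"ty":-2,"tz":70,"wx":0,"wy":0,"wz":0.023,"gripper":0.95},
    {"tx":0,"ty":-2,"tz":105,"wx":0,"wy":0,"wz":0.023,"gripper":0.95},
    {"tx":0,"ty":-2,"tz":135,"wx":0,"wy":0,"wz":0.023,"gripper":0.95},
    {"tx":0,"ty":-2,"tz":158,"wx":0,"wy":0,"wz":0.023,"gripper":0.95}
  ]
}}

```text
time: 8.8
position: [0.3875, 0.223, 0.0292]
tool_rot: [0.042, -3.139, 0.004]
ft_force: [0.2, -0.6, 0.5]
grip_width: 0.947
grip_force: 0.0
```

Request:
{"api": "jog_arm", "payload": {
  "increments": [
    {"tx":0,"ty":0,"tz":0,"wx":0,"wy":0,"wz":0,"gripper":0.35},
    {"tx":0,"ty":0,"tz":0,"wx":0,"wy":0,"wz":0,"gripper":0.35},
    {"tx":0,"ty":0,"tz":0,"wx":0,"wy":0,"wz":0,"gripper":0.35},
    {"tx":0,"ty":0,"tz":0,"wx":0,"wy":0,"wz":0,"gripper":0.35},
    {"tx":0,"ty":0,"tz":0,"wx":0,"wy":0,"wz":0,"gripper":0.35}
  ],
  "grip_force": 15
}}

```text
time: 9.22
position: [0.3904, 0.2236, 0.0337]
tool_rot: [-0.038, 3.139, 0.002]
ft_force: [-0.3, -0.4, 0.3]
grip_width: 0.654
grip_force: 0.0
```

Request:
{"api": "jog_arm", "payload": {
  "increments": [
    {"tx":0,"ty":0,"tz":0,"wx":0,"wy":0,"wz":0,"gripper":0.2},
    {"tx":0,"ty":0,"tz":0,"wx":0,"wy":0,"wz":0,"gripper":0.2},
    {"tx":0,"ty":0,"tz":0,"wx":0,"wy":0,"wz":0,"gripper":0.2},
    {"tx":0,"ty":0,"tz":0,"wx":0,"wy":0,"wz":0,"gripper":0.2},
    {"tx":0,"ty":0,"tz":0,"wx":0,"wy":0,"wz":0,"gripper":0.2}
  ],
  "grip_force": 15
}}

```text
time: 9.63
position: [0.3901, 0.2236, 0.033]
tool_rot: [-0.037, 3.14, 0.002]
ft_force: [-0.4, 2.3, 5.5]
grip_width: 0.462
grip_force: 15.3
```

```bash
python3 - <<'E'
from h import *
C[:]=[581,-3.6,0]
s=ctrl.get_state(); print(s['time'],s['position'],s['grip_width']*87,s['grip_force'],s['ft_force'])
p=s['position']*1000
t=box(-40,-10,0); print(t)
go([(p+[0,0,180],down(92.6),.2,5),(np.array([450,110,p[2]+180]),down(92.6),.2,5),(t+[0,0,p[2]+150],down(92.6),.2,5)])
E
```

```text
9.6333 [0.39013826 0.22359757 0.03299075] 40.18328463086281 15.298528250932577 [-0.44888224  2.27151022  5.49426094]
[541.49480709 -15.40422522   0.        ]
call
{"tx":-0.1,"ty":0.1,"tz":-36.0,"wx":0.000,"wy":0.000,"wz":-0.004,"gripper":0.20}
{"tx":-0.1,"ty":0.1,"tz":-72.0,"wx":0.001,"wy":0.001,"wz":-0.009,"gripper":0.20}
{"tx":-0.2,"ty":0.2,"tz":-108.0,"wx":0.001,"wy":0.001,"wz":-0.013,"gripper":0.20}
{"tx":-0.2,"ty":0.2,"tz":-144.0,"wx":0.001,"wy":0.001,"wz":-0.017,"gripper":0.20}
{"tx":-0.3,"ty":0.3,"tz":-180.0,"wx":0.001,"wy":0.001,"wz":-0.022,"gripper":0.20}
call
{"tx":-10.9,"ty":-23.2,"tz":0.0,"wx":-0.000,"wy":0.000,"wz":-0.000,"gripper":0.20}
{"tx":-21.9,"ty":-46.5,"tz":0.0,"wx":-0.000,"wy":0.000,"wz":-0.000,"gripper":0.20}
{"tx":-32.8,"ty":-69.7,"tz":0.0,"wx":-0.000,"wy":0.000,"wz":-0.000,"gripper":0.20}
{"tx":-43.7,"ty":-93.0,"tz":0.0,"wx":-0.000,"wy":0.000,"wz":-0.000,"gripper":0.20}
{"tx":-54.6,"ty":-116.2,"tz":0.0,"wx":-0.000,"wy":0.000,"wz":-0.000,"gripper":0.20}
call
{"tx":-17.1,"ty":-25.9,"tz":6.0,"wx":0.000,"wy":0.000,"wz":0.000,"gripper":0.20}
{"tx":-34.3,"ty":-51.8,"tz":12.0,"wx":0.000,"wy":0.000,"wz":0.000,"gripper":0.20}
{"tx":-51.4,"ty":-77.7,"tz":18.0,"wx":0.000,"wy":0.000,"wz":0.000,"gripper":0.20}
{"tx":-68.6,"ty":-103.5,"tz":24.0,"wx":0.000,"wy":0.000,"wz":0.000,"gripper":0.20}
{"tx":-85.7,"ty":-129.4,"tz":30.0,"wx":0.000,"wy":0.000,"wz":0.000,"gripper":0.20}
```

Request:
{"api": "jog_arm", "payload": {
  "increments": [
    {"tx":0,"ty":0,"tz":-25,"wx":0,"wy":0,"wz":0,"gripper":0.2},
    {"tx":0,"ty":0,"tz":-60,"wx":0,"wy":0,"wz":-0.01,"gripper":0.2},
    {"tx":0,"ty":0,"tz":-100,"wx":0,"wy":0,"wz":-0.02,"gripper":0.2},
    {"tx":0,"ty":0,"tz":-140,"wx":0,"wy":0,"wz":-0.02,"gripper":0.2},
    {"tx":0,"ty":0,"tz":-170,"wx":0,"wy":0,"wz":-0.022,"gripper":0.2}
  ]
}}

```text
time: 10.05
position: [0.3893, 0.2222, 0.2046]
tool_rot: [-0.071, 3.14, -0.001]
ft_force: [0.9, 0.4, -0.8]
grip_width: 0.463
grip_force: 14.8
```

Request:
{"api": "jog_arm", "payload": {
  "increments": [
    {"tx":-11,"ty":-23,"tz":-4,"wx":0,"wy":0,"wz":0,"gripper":0.2},
    {"tx":-22,"ty":-47,"tz":-8,"wx":0,"wy":0,"wz":0,"gripper":0.2},
    {"tx":-33,"ty":-70,"tz":-10,"wx":0,"wy":0,"wz":0,"gripper":0.2},
    {"tx":-44,"ty":-93,"tz":-10,"wx":0,"wy":0,"wz":0,"gripper":0.2},
    {"tx":-55,"ty":-116,"tz":-10,"wx":0,"wy":0,"wz":0,"gripper":0.2}
  ]
}}

```text
time: 10.47
position: [0.4492, 0.1075, 0.2114]
tool_rot: [0.071, -3.139, 0.002]
ft_force: [0.9, 1.1, -1.2]
grip_width: 0.462
grip_force: 14.8
```

```bash
python3 - <<'E'
from h import *
C[:]=[581,-3.6,0]
s=ctrl.get_state(); print(s['time'],s['position'],s['grip_width']*87,s['grip_force'],s['ft_force'],s['joint_positions'])
T=im('top'); cv2.imwrite('pics/t5.png',cv2.resize(T['color'][100:260,150:350],(700,560)))
t=box(-40,-10,0)
go([(t+[0,0,180],down(92.6),.2,5),(t+[0,0,48],down(92.6),.2,10)])
E
```

```text
10.4667 [0.44922447 0.10745739 0.21142782] 40.214490504912575 14.803067602115334 [ 0.9138202   1.08224675 -1.22076695] [-0.34926685 -0.07205602  0.05382106  1.91086893  0.00472705  1.30519997
  1.31923281]
call
{"tx":-17.1,"ty":-24.1,"tz":6.4,"wx":-0.001,"wy":-0.000,"wz":-0.001,"gripper":0.20}
{"tx":-34.1,"ty":-48.1,"tz":12.7,"wx":-0.002,"wy":-0.000,"wz":-0.003,"gripper":0.20}
{"tx":-51.2,"ty":-72.2,"tz":19.1,"wx":-0.003,"wy":-0.001,"wz":-0.004,"gripper":0.20}
{"tx":-68.3,"ty":-96.2,"tz":25.4,"wx":-0.004,"wy":-0.001,"wz":-0.006,"gripper":0.20}
{"tx":-85.4,"ty":-120.3,"tz":31.8,"wx":-0.005,"wy":-0.001,"wz":-0.007,"gripper":0.20}
call
{"tx":-0.0,"ty":0.0,"tz":13.2,"wx":0.000,"wy":0.000,"wz":-0.000,"gripper":0.20}
{"tx":-0.0,"ty":0.0,"tz":26.4,"wx":0.000,"wy":0.000,"wz":-0.000,"gripper":0.20}
{"tx":-0.0,"ty":0.0,"tz":39.6,"wx":0.000,"wy":0.000,"wz":-0.000,"gripper":0.20}
{"tx":-0.0,"ty":0.0,"tz":52.8,"wx":0.000,"wy":0.000,"wz":-0.000,"gripper":0.20}
{"tx":-0.0,"ty":0.0,"tz":66.0,"wx":0.000,"wy":0.000,"wz":-0.000,"gripper":0.20}
call
{"tx":0.0,"ty":0.0,"tz":13.2,"wx":0.000,"wy":0.000,"wz":0.000,"gripper":0.20}
{"tx":0.0,"ty":0.0,"tz":26.4,"wx":0.000,"wy":0.000,"wz":0.000,"gripper":0.20}
{"tx":0.0,"ty":0.0,"tz":39.6,"wx":0.000,"wy":0.000,"wz":0.000,"gripper":0.20}
{"tx":0.0,"ty":0.0,"tz":52.8,"wx":0.000,"wy":0.000,"wz":0.000,"gripper":0.20}
{"tx":0.0,"ty":0.0,"tz":66.0,"wx":0.000,"wy":0.000,"wz":0.000,"gripper":0.20}
```

Request:
{"api": "jog_arm", "payload": {
  "increments": [
    {"tx":-17,"ty":-24,"tz":4,"wx":0,"wy":0,"wz":0,"gripper":0.2},
    {"tx":-34,"ty":-48,"tz":8,"wx":0,"wy":0,"wz":0,"gripper":0.2},
    {"tx":-51,"ty":-72,"tz":12,"wx":0,"wy":0,"wz":0,"gripper":0.2},
    {"tx":-68,"ty":-96,"tz":16,"wx":0,"wy":0,"wz":-0.005,"gripper":0.2},
    {"tx":-85,"ty":-120,"tz":20,"wx":0,"wy":0,"wz":-0.007,"gripper":0.2}
  ]
}}

```text
time: 10.93
position: [0.5396, -0.0083, 0.1908]
tool_rot: [0.082, -3.137, 0.002]
ft_force: [0.5, 0.0, -1.2]
grip_width: 0.46
grip_force: 14.8
```

Request:
{"api": "jog_arm", "payload": {
  "increments": [
    {"tx":0,"ty":0,"tz":0,"wx":0,"wy":0,"wz":0,"gripper":0.2},
    {"tx":0,"ty":0,"tz":0,"wx":0,"wy":0,"wz":0,"gripper":0.2},
    {"tx":0,"ty":0,"tz":20,"wx":0,"wy":0,"wz":0,"gripper":0.2},
    {"tx":0,"ty":0,"tz":35,"wx":0,"wy":0,"wz":0,"gripper":0.2},
    {"tx":0,"ty":0,"tz":35,"wx":0,"wy":0,"wz":0,"gripper":0.2}
  ]
}}

```text
time: 11.35
position: [0.5366, -0.0053, 0.1535]
tool_rot: [0.085, -3.132, 0.0]
ft_force: [-1.0, -1.3, -0.6]
grip_width: 0.465
grip_force: 14.8
```

```bash
python3 - <<'E'
from h import *
C[:]=[581,-3.6,0]
s=ctrl.get_state(); print(s['time'],s['position'],s['grip_width']*87,s['ft_force'],s['joint_positions'])
S=im('scene'); cv2.imwrite('pics/s5.png',cv2.resize(S['color'][90:300,150:400],(714,600)))
t=box(-40,-10,0)
go([(t+[0,0,48],down(92.6),.2,10)])
E
```

```text
11.35 [ 0.53655098 -0.00533996  0.15348302] 40.46185604759957 [-1.01721549 -1.34141613 -0.63516587] [-0.21802226  0.13136365  0.19333441  1.82419913 -0.02689417  1.19654806
  1.6088993 ]
call
{"tx":-0.4,"ty":-1.0,"tz":10.7,"wx":-0.000,"wy":-0.001,"wz":0.001,"gripper":0.20}
{"tx":-0.8,"ty":-2.0,"tz":21.4,"wx":-0.000,"wy":-0.001,"wz":0.002,"gripper":0.20}
{"tx":-1.2,"ty":-3.0,"tz":32.1,"wx":-0.000,"wy":-0.002,"wz":0.003,"gripper":0.20}
{"tx":-1.6,"ty":-4.1,"tz":42.9,"wx":-0.000,"wy":-0.002,"wz":0.004,"gripper":0.20}
{"tx":-2.0,"ty":-5.1,"tz":53.6,"wx":-0.000,"wy":-0.003,"wz":0.004,"gripper":0.20}
call
{"tx":-0.4,"ty":-1.0,"tz":10.7,"wx":-0.000,"wy":-0.001,"wz":0.001,"gripper":0.20}
{"tx":-0.7,"ty":-2.0,"tz":21.4,"wx":-0.000,"wy":-0.001,"wz":0.002,"gripper":0.20}
{"tx":-1.1,"ty":-3.0,"tz":32.1,"wx":-0.000,"wy":-0.002,"wz":0.003,"gripper":0.20}
{"tx":-1.5,"ty":-4.0,"tz":42.9,"wx":-0.000,"wy":-0.002,"wz":0.004,"gripper":0.20}
{"tx":-1.9,"ty":-5.1,"tz":53.6,"wx":-0.000,"wy":-0.003,"wz":0.004,"gripper":0.20}
```

View pics/s5.png

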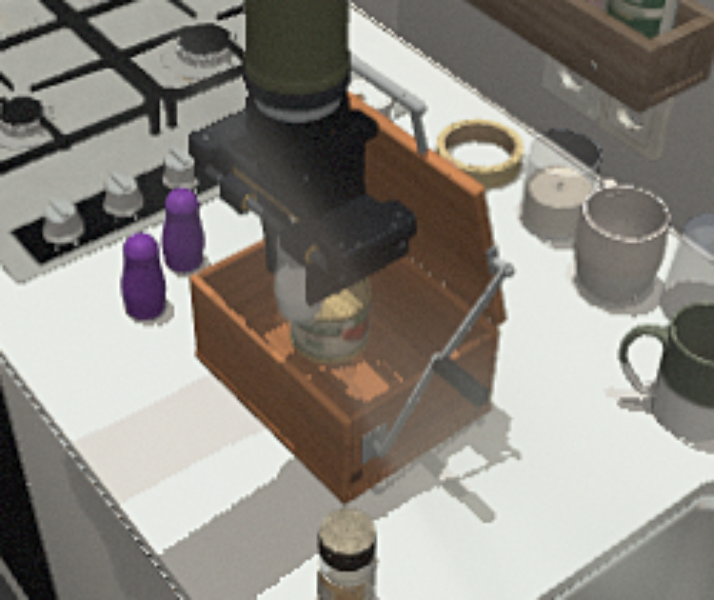

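The shaker hangs upright at (295,290) over the box, in front of the tin at (335,325), and clear of the lid and stay. Lowering it.

Request:
{"api": "jog_arm", "payload": {
  "increments": [
    {"tx":-1,"ty":-3,"tz":14,"wx":0,"wy":0,"wz":0,"gripper":0.2},
    {"tx":-2,"ty":-6,"tz":28,"wx":0,"wy":0,"wz":0,"gripper":0.2},
    {"tx":-3,"ty":-9,"tz":42,"wx":0,"wy":0,"wz":0,"gripper":0.2},
    {"tx":-3,"ty":-10,"tz":56,"wx":0,"wy":-0.004,"wz":0,"gripper":0.2},
    {"tx":-3,"ty":-10,"tz":70,"wx":0,"wy":-0.004,"wz":0,"gripper":0.2}
  ]
}}

```text
time: 11.82
position: [0.5436, -0.0161, 0.0876]
tool_rot: [-0.083, 3.136, -0.0]
ft_force: [0.8, -0.3, -0.8]
grip_width: 0.464
grip_force: 14.8
```

Request:
{"api": "jog_arm", "payload": {
  "increments": [
    {"tx":0,"ty":0,"tz":10,"wx":0,"wy":0,"wz":0,"gripper":0.2},
    {"tx":0,"ty":0,"tz":20,"wx":0,"wy":0,"wz":0,"gripper":0.2},
    {"tx":0,"ty":0,"tz":27,"wx":0,"wy":0,"wz":0,"gripper":0.2},
    {"tx":0,"ty":0,"tz":33,"wx":0,"wy":0,"wz":0,"gripper":0.2},
    {"tx":0,"ty":0,"tz":36,"wx":0,"wy":0,"wz":0,"gripper":0.2}
  ]
}}

```text
time: 12.23
position: [0.5432, -0.0163, 0.0504]
tool_rot: [-0.083, 3.138, -0.0]
ft_force: [0.1, 0.5, -0.5]
grip_width: 0.466
grip_force: 14.8
```

Request:
{"api": "jog_arm", "payload": {
  "increments": [
    {"tx":0,"ty":0,"tz":2,"wx":0,"wy":0,"wz":0,"gripper":0.2},
    {"tx":0,"ty":0,"tz":4,"wx":0,"wy":0,"wz":0,"gripper":0.2},
    {"tx":0,"ty":0,"tz":6,"wx":0,"wy":0,"wz":0,"gripper":0.2},
    {"tx":0,"ty":0,"tz":7.5,"wx":0,"wy":0,"wz":0,"gripper":0.2},
    {"tx":0,"ty":0,"tz":7.5,"wx":0,"wy":0,"wz":0,"gripper":0.2}
  ]
}}

```text
time: 12.65
position: [0.5433, -0.0166, 0.0433]
tool_rot: [-0.083, 3.137, -0.0]
ft_force: [-0.2, 0.0, -1.4]
grip_width: 0.464
grip_force: 14.8
```

Request:
{"api": "jog_arm", "payload": {
  "increments": [
    {"tx":0,"ty":0,"tz":1,"wx":0,"wy":0,"wz":0,"gripper":0.2},
    {"tx":0,"ty":0,"tz":2,"wx":0,"wy":0,"wz":0,"gripper":0.2},
    {"tx":0,"ty":0,"tz":3,"wx":0,"wy":0,"wz":0,"gripper":0.2},
    {"tx":0,"ty":0,"tz":3,"wx":0,"wy":0,"wz":0,"gripper":0.2},
    {"tx":0,"ty":0,"tz":3,"wx":0,"wy":0,"wz":0,"gripper":0.2}
  ]
}}

```text
time: 13.07
position: [0.5447, -0.0166, 0.0421]
tool_rot: [-0.083, 3.135, -0.0]
ft_force: [-1.1, 0.6, 7.4]
grip_width: 0.466
grip_force: 15.3
```

Contact with the floor shows as 7 N upward. Release and lift.

Request:
{"api": "jog_arm", "payload": {
  "increments": [
    {"tx":0,"ty":0,"tz":-1,"wx":0,"wy":0,"wz":0,"gripper":0.5},
    {"tx":0,"ty":0,"tz":-1,"wx":0,"wy":0,"wz":0,"gripper":0.55},
    {"tx":0,"ty":0,"tz":-1,"wx":0,"wy":0,"wz":0,"gripper":0.65},
    {"tx":0,"ty":0,"tz":-1,"wx":0,"wy":0,"wz":0,"gripper":0.72},
    {"tx":0,"ty":0,"tz":-1,"wx":0,"wy":0,"wz":0,"gripper":0.72}
  ]
}}

```text
time: 13.48
position: [0.5432, -0.0165, 0.0411]
tool_rot: [-0.083, 3.138, -0.0]
ft_force: [-0.4, 0.1, -0.7]
grip_width: 0.677
grip_force: 0.0
```

Request:
{"api": "jog_arm", "payload": {
  "increments": [
    {"tx":0,"ty":0,"tz":-10,"wx":0,"wy":0,"wz":0,"gripper":0.72},
    {"tx":0,"ty":0,"tz":-25,"wx":0,"wy":0,"wz":0,"gripper":0.72},
    {"tx":0,"ty":0,"tz":-50,"wx":0,"wy":0,"wz":0,"gripper":0.72},
    {"tx":0,"ty":0,"tz":-80,"wx":0,"wy":0,"wz":0,"gripper":0.72},
    {"tx":15,"ty":0,"tz":-110,"wx":0,"wy":0,"wz":0,"gripper":0.72}
  ]
}}

```text
time: 13.9
position: [0.5294, -0.0171, 0.153]
tool_rot: [-0.083, 3.136, -0.001]
ft_force: [1.5, 0.2, 0.8]
grip_width: 0.72
grip_force: 0.0
```

Request:
{"api": "jog_arm", "payload": {
  "increments": [
    {"tx":40,"ty":0,"tz":-15,"wx":0,"wy":0,"wz":0,"gripper":0.1},
    {"tx":75,"ty":0,"tz":-30,"wx":0,"wy":0,"wz":0,"gripper":0.0},
    {"tx":90,"ty":0,"tz":-45,"wx":0,"wy":0,"wz":0,"gripper":0.0},
    {"tx":90,"ty":0,"tz":-60,"wx":0,"wy":0,"wz":0,"gripper":0.0},
    {"tx":90,"ty":0,"tz":-60,"wx":0,"wy":0,"wz":0,"gripper":0.0}
  ]
}}

```text
time: 14.32
position: [0.4392, -0.0222, 0.215]
tool_rot: [-0.082, 3.13, 0.001]
ft_force: [0.7, -0.6, 1.6]
grip_width: 0.427
grip_force: 0.0
```

```bash
python3 - <<'E'
from h import *
C[:]=[581,-3.6,0]
s=ctrl.get_state(); print(s['time'],s['position'],s['grip_width']*87,s['ft_force'],s['joint_positions'])
S=im('scene'); T=im('top'); 
a=cv2.resize(S['color'][110:280,190:350],(480,510)); b=cv2.resize(T['color'][120:260,190:340],(320,299)); o=np.zeros((510,800,3),'uint8'); o[:,:480]=a; o[:299,480:]=b
cv2.imwrite('pics/s6.png',o)
k=box(-2.4,-166,133); print('knob',k, (proj(S,k/1000)-[190,110])*3)
for c in(2.6,-177.4):
    pass
go([(np.array([500,-150,250]),down(2.6,0,0),0,12),(k+[3,0,40],down(2.6,0,0),0,6)])
E
```

```text
14.3167 [ 0.43917039 -0.02218312  0.21499041] 37.11267904980338 [ 0.66180893 -0.58089341  1.61221234] [-0.21508279 -0.1419035   0.18786575  1.96377624  0.02686089  1.30710921
  1.58736069]
knob [ 586.13272666 -169.53798576  133.        ] [379.12418717 351.63505918]
call
{"tx":-4.6,"ty":-10.9,"tz":-3.2,"wx":0.000,"wy":0.000,"wz":0.132,"gripper":0.00}
{"tx":-9.1,"ty":-21.8,"tz":-6.3,"wx":0.001,"wy":0.001,"wz":0.263,"gripper":0.00}
{"tx":-13.7,"ty":-32.8,"tz":-9.5,"wx":0.001,"wy":0.001,"wz":0.395,"gripper":0.00}
{"tx":-18.3,"ty":-43.7,"tz":-12.6,"wx":0.001,"wy":0.001,"wz":0.526,"gripper":0.00}
{"tx":-22.9,"ty":-54.6,"tz":-15.8,"wx":0.002,"wy":0.002,"wz":0.658,"gripper":0.00}
call
{"tx":-10.3,"ty":-5.9,"tz":-3.2,"wx":0.000,"wy":0.000,"wz":0.132,"gripper":0.00}
{"tx":-20.6,"ty":-11.7,"tz":-6.3,"wx":0.001,"wy":0.001,"wz":0.263,"gripper":0.00}
{"tx":-30.9,"ty":-17.6,"tz":-9.5,"wx":0.001,"wy":0.001,"wz":0.395,"gripper":0.00}
{"tx":-41.1,"ty":-23.4,"tz":-12.6,"wx":0.001,"wy":0.001,"wz":0.526,"gripper":0.00}
{"tx":-51.4,"ty":-29.3,"tz":-15.8,"wx":0.002,"wy":0.002,"wz":0.658,"gripper":0.00}
call
{"tx":-11.7,"ty":1.6,"tz":-3.2,"wx":0.000,"wy":0.000,"wz":0.132,"gripper":0.00}
{"tx":-23.4,"ty":3.3,"tz":-6.3,"wx":0.001,"wy":0.001,"wz":0.263,"gripper":0.00}
{"tx":-31.0,"ty":16.5,"tz":6.5,"wx":0.001,"wy":0.001,"wz":0.263,"gripper":0.00}
{"tx":-38.6,"ty":29.6,"tz":19.4,"wx":0.001,"wy":0.001,"wz":0.263,"gripper":0.00}
{"tx":-46.2,"ty":42.8,"tz":32.2,"wx":0.001,"wy":0.001,"wz":0.263,"gripper":0.00}
call
{"tx":-3.9,"ty":14.7,"tz":12.8,"wx":0.000,"wy":0.000,"wz":0.000,"gripper":0.00}
{"tx":-7.9,"ty":29.4,"tz":25.7,"wx":0.000,"wy":0.000,"wz":0.000,"gripper":0.00}
{"tx":-11.8,"ty":44.1,"tz":38.5,"wx":0.000,"wy":0.000,"wz":0.000,"gripper":0.00}
{"tx":-11.8,"ty":44.1,"tz":38.5,"wx":0.000,"wy":0.000,"wz":0.000,"gripper":0.00}
{"tx":-11.8,"ty":44.1,"tz":38.5,"wx":0.000,"wy":0.000,"wz":0.000,"gripper":0.00}
```

View pics/s6.png

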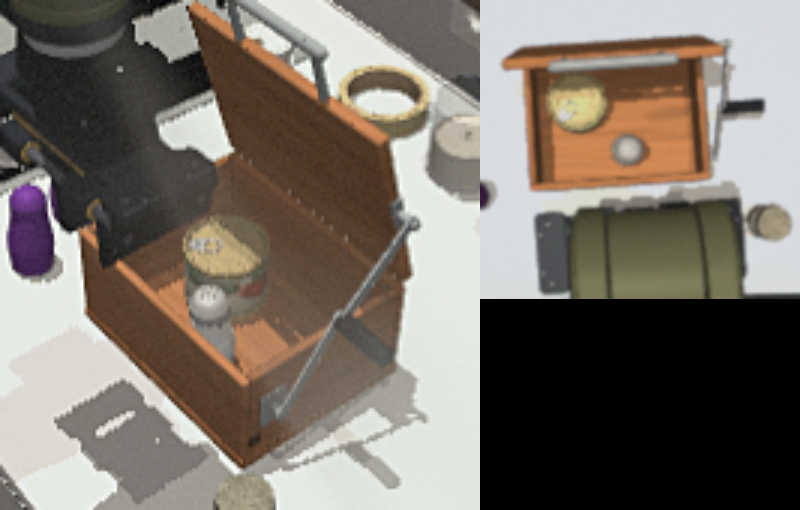

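The shaker stands upright at (210,325) in the left view and (628,148) in the top view, clear of the tin at (578,100). The lid is still up and the knob runs from (340,318) to (390,355). Next the hand turns and goes over the knob.

```bash
python3 - <<'E'
from h import *
C[:]=[581,-3.6,0]
k=box(-2.4,-155,133); O=down(2.6,0,15)
print(k)
go([(np.array([480,-160,260]),O,0,14),(k+[0,0,60],O,0,6)])
E
```

```text
[ 585.63373379 -158.54930949  133.        ]
call
{"tx":-2.5,"ty":-10.0,"tz":-3.4,"wx":-0.014,"wy":0.015,"wz":0.112,"gripper":0.00}
{"tx":-4.9,"ty":-20.0,"tz":-6.8,"wx":-0.029,"wy":0.030,"wz":0.224,"gripper":0.00}
{"tx":-7.4,"ty":-30.0,"tz":-10.3,"wx":-0.043,"wy":0.045,"wz":0.336,"gripper":0.00}
{"tx":-9.8,"ty":-40.0,"tz":-13.7,"wx":-0.058,"wy":0.060,"wz":0.448,"gripper":0.00}
{"tx":-12.3,"ty":-50.0,"tz":-17.1,"wx":-0.072,"wy":0.075,"wz":0.560,"gripper":0.00}
call
{"tx":-7.0,"ty":-7.0,"tz":-4.4,"wx":-0.014,"wy":0.015,"wz":0.112,"gripper":0.00}
{"tx":-14.1,"ty":-13.9,"tz":-8.8,"wx":-0.029,"wy":0.030,"wz":0.224,"gripper":0.00}
{"tx":-21.1,"ty":-20.9,"tz":-13.3,"wx":-0.043,"wy":0.045,"wz":0.336,"gripper":0.00}
{"tx":-28.2,"ty":-27.9,"tz":-17.7,"wx":-0.058,"wy":0.060,"wz":0.448,"gripper":0.00}
{"tx":-35.2,"ty":-34.8,"tz":-22.1,"wx":-0.072,"wy":0.075,"wz":0.560,"gripper":0.00}
call
{"tx":-9.2,"ty":-1.9,"tz":-5.4,"wx":-0.014,"wy":0.015,"wz":0.112,"gripper":0.00}
{"tx":-18.5,"ty":-3.8,"tz":-10.7,"wx":-0.029,"wy":0.030,"wz":0.224,"gripper":0.00}
{"tx":-27.7,"ty":-5.8,"tz":-16.1,"wx":-0.043,"wy":0.045,"wz":0.336,"gripper":0.00}
{"tx":-36.9,"ty":-7.7,"tz":-21.5,"wx":-0.058,"wy":0.060,"wz":0.448,"gripper":0.00}
{"tx":-47.2,"ty":7.4,"tz":-11.4,"wx":-0.058,"wy":0.060,"wz":0.448,"gripper":0.00}
call
{"tx":-3.4,"ty":17.6,"tz":10.6,"wx":0.000,"wy":0.000,"wz":0.000,"gripper":0.00}
{"tx":-6.9,"ty":35.2,"tz":21.3,"wx":0.000,"wy":0.000,"wz":0.000,"gripper":0.00}
{"tx":-10.3,"ty":52.8,"tz":31.9,"wx":0.000,"wy":0.000,"wz":0.000,"gripper":0.00}
{"tx":-13.7,"ty":70.4,"tz":42.6,"wx":0.000,"wy":0.000,"wz":0.000,"gripper":0.00}
{"tx":-17.1,"ty":88.0,"tz":53.2,"wx":0.000,"wy":0.000,"wz":0.000,"gripper":0.00}
```

Request:
{"api": "jog_arm", "payload": {
  "increments": [
    {"tx":-2.5,"ty":-10,"tz":-3,"wx":-0.014,"wy":0.015,"wz":0.112,"gripper":0},
    {"tx":-5,"ty":-20,"tz":-7,"wx":-0.029,"wy":0.03,"wz":0.224,"gripper":0},
    {"tx":-7.5,"ty":-30,"tz":-10,"wx":-0.043,"wy":0.045,"wz":0.336,"gripper":0},
    {"tx":-10,"ty":-40,"tz":-14,"wx":-0.058,"wy":0.06,"wz":0.448,"gripper":0},
    {"tx":-12,"ty":-50,"tz":-17,"wx":-0.072,"wy":0.075,"wz":0.56,"gripper":0}
  ]
}}

```text
time: 14.83
position: [0.4527, -0.0717, 0.2269]
tool_rot: [-0.777, -2.964, -0.106]
ft_force: [-0.0, -0.2, -0.1]
grip_width: 0.023
grip_force: 0.0
```

Request:
{"api": "jog_arm", "payload": {
  "increments": [
    {"tx":-7,"ty":-7,"tz":-4,"wx":-0.014,"wy":0.015,"wz":0.112,"gripper":0},
    {"tx":-14,"ty":-14,"tz":-9,"wx":-0.029,"wy":0.03,"wz":0.224,"gripper":0},
    {"tx":-21,"ty":-21,"tz":-13,"wx":-0.043,"wy":0.045,"wz":0.336,"gripper":0},
    {"tx":-28,"ty":-28,"tz":-18,"wx":-0.058,"wy":0.06,"wz":0.448,"gripper":0},
    {"tx":-35,"ty":-35,"tz":-22,"wx":-0.072,"wy":0.075,"wz":0.56,"gripper":0}
  ]
}}

```text
time: 15.25
position: [0.4673, -0.1211, 0.2438]
tool_rot: [-1.533, -2.566, -0.2]
ft_force: [1.5, 0.7, 0.7]
grip_width: 0.004
grip_force: 0.0
```

Request:
{"api": "jog_arm", "payload": {
  "increments": [
    {"tx":-9,"ty":-2,"tz":-5,"wx":-0.014,"wy":0.015,"wz":0.112,"gripper":0},
    {"tx":-18,"ty":-4,"tz":-11,"wx":-0.029,"wy":0.03,"wz":0.224,"gripper":0},
    {"tx":-28,"ty":-6,"tz":-16,"wx":-0.043,"wy":0.045,"wz":0.336,"gripper":0},
    {"tx":-37,"ty":-8,"tz":-21,"wx":-0.058,"wy":0.06,"wz":0.448,"gripper":0},
    {"tx":-37,"ty":-8,"tz":-21,"wx":-0.058,"wy":0.06,"wz":0.448,"gripper":0}
  ]
}}

```text
time: 15.67
position: [0.4785, -0.1634, 0.2571]
tool_rot: [-2.039, -2.117, -0.261]
ft_force: [-1.2, -0.6, -0.5]
grip_width: 0.007
grip_force: 0.0
```

```bash
python3 - <<'E'
from h import *
C[:]=[581,-3.6,0]
s=ctrl.get_state(); print(s['time'],s['position'],s['joint_positions'],(down(2.6,0,15).inv()*R.from_rotvec(s['tool_rot'])).magnitude())
k=box(-2.4,-155,133); O=down(2.6,0,15)
go([(k+[0,0,50],O,0,5)])
E
```

```text
15.6667 [ 0.47853511 -0.16341506  0.25711262] [ 0.03095164  0.09259624  0.44102696  1.68780239 -0.26364493  1.50729876
  0.54579122] 0.00889645690279693
call
{"tx":-3.6,"ty":21.5,"tz":14.2,"wx":-0.001,"wy":0.000,"wz":-0.002,"gripper":0.00}
{"tx":-7.3,"ty":43.0,"tz":28.5,"wx":-0.001,"wy":0.001,"wz":-0.003,"gripper":0.00}
{"tx":-10.9,"ty":64.6,"tz":42.7,"wx":-0.002,"wy":0.001,"wz":-0.005,"gripper":0.00}
{"tx":-14.6,"ty":86.1,"tz":57.0,"wx":-0.003,"wy":0.001,"wz":-0.006,"gripper":0.00}
{"tx":-18.2,"ty":107.6,"tz":71.2,"wx":-0.004,"wy":0.002,"wz":-0.008,"gripper":0.00}
```

Request:
{"api": "jog_arm", "payload": {
  "increments": [
    {"tx":-4,"ty":21,"tz":14,"wx":0,"wy":0,"wz":0,"gripper":0},
    {"tx":-7,"ty":43,"tz":28,"wx":0,"wy":0,"wz":0,"gripper":0},
    {"tx":-11,"ty":65,"tz":43,"wx":0,"wy":0,"wz":-0.005,"gripper":0},
    {"tx":-15,"ty":86,"tz":57,"wx":0,"wy":0,"wz":-0.006,"gripper":0},
    {"tx":-18,"ty":107,"tz":71,"wx":0,"wy":0,"wz":-0.008,"gripper":0}
  ]
}}

```text
time: 16.08
position: [0.5861, -0.153, 0.1825]
tool_rot: [-2.016, -2.137, -0.263]
ft_force: [-0.4, 0.1, 0.0]
grip_width: 0.002
grip_force: 0.0
```

```bash
python3 - <<'E'
from h import *
C[:]=[581,-3.6,0]
s=ctrl.get_state(); print(s['time'],s['position'],s['ft_force'])
S=im('scene'); cv2.imwrite('pics/s7.png',cv2.resize(S['color'][110:280,200:380],(635,600)))
k=box(-2.4,-155,133); O=down(2.6,0,15)
pts=[]
for d in (0,4,8,13,18,23,28,32,36,40):
    z=73-d; x=np.sqrt(8100-z*z)-52.6
    pts.append((k+[x,0,9-d],O,0,1))
go([(k+[0,0,25],O,0,3),(k+[0,0,11],O,0,2)]+pts)
E
```

```text
16.0833 [ 0.58607365 -0.15304887  0.18249805] [-0.38059806  0.11789856  0.04702831]
call
{"tx":-4.2,"ty":-1.0,"tz":6.0,"wx":-0.003,"wy":-0.000,"wz":0.005,"gripper":0.00}
{"tx":-8.5,"ty":-2.0,"tz":11.9,"wx":-0.006,"wy":-0.001,"wz":0.009,"gripper":0.00}
{"tx":-12.7,"ty":-3.0,"tz":17.9,"wx":-0.008,"wy":-0.001,"wz":0.014,"gripper":0.00}
{"tx":-14.5,"ty":-3.0,"tz":24.7,"wx":-0.008,"wy":-0.001,"wz":0.014,"gripper":0.00}
{"tx":-16.4,"ty":-3.0,"tz":31.4,"wx":-0.008,"wy":-0.001,"wz":0.014,"gripper":0.00}
call
{"tx":-0.5,"ty":0.0,"tz":1.9,"wx":0.000,"wy":0.000,"wz":0.000,"gripper":0.00}
{"tx":-1.8,"ty":5.2,"tz":5.7,"wx":0.000,"wy":0.000,"wz":0.000,"gripper":0.00}
{"tx":-3.0,"ty":9.6,"tz":9.5,"wx":0.000,"wy":0.000,"wz":0.000,"gripper":0.00}
{"tx":-4.5,"ty":14.5,"tz":14.3,"wx":0.000,"wy":0.000,"wz":0.000,"gripper":0.00}
{"tx":-6.0,"ty":18.6,"tz":19.1,"wx":0.000,"wy":0.000,"wz":0.000,"gripper":0.00}
call
{"tx":-1.5,"ty":3.6,"tz":4.8,"wx":0.000,"wy":0.000,"wz":0.000,"gripper":0.00}
{"tx":-2.9,"ty":6.7,"tz":9.6,"wx":0.000,"wy":0.000,"wz":0.000,"gripper":0.00}
{"tx":-4.0,"ty":8.9,"tz":13.4,"wx":0.000,"wy":0.000,"wz":0.000,"gripper":0.00}
{"tx":-5.1,"ty":10.8,"tz":17.3,"wx":0.000,"wy":0.000,"wz":0.000,"gripper":0.00}
{"tx":-6.2,"ty":12.5,"tz":21.1,"wx":0.000,"wy":0.000,"wz":0.000,"gripper":0.00}
```

View pics/s7.png

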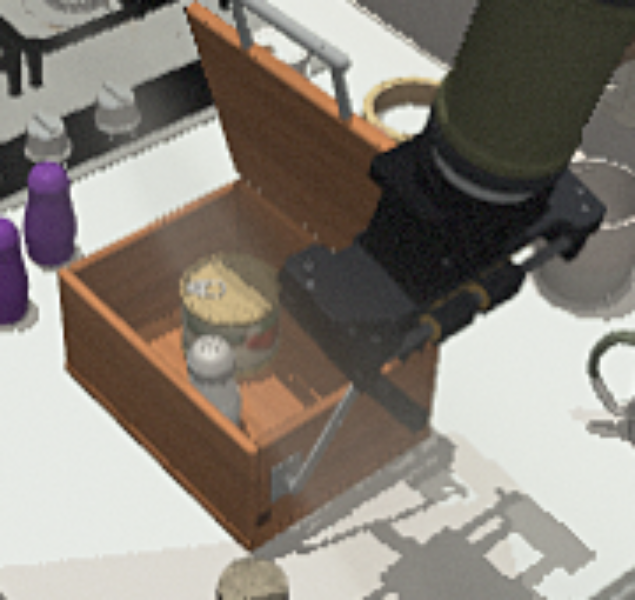

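The closed fingers are at about (360,370), over the knob, and the hand is clear of the lid. Pressing the knee down.

Request:
{"api": "jog_arm", "payload": {
  "increments": [
    {"tx":-4,"ty":-1,"tz":6,"wx":0,"wy":0,"wz":0.005,"gripper":0},
    {"tx":-8.5,"ty":-2,"tz":12,"wx":0,"wy":0,"wz":0.01,"gripper":0},
    {"tx":-12.5,"ty":-3,"tz":18,"wx":0,"wy":0,"wz":0.014,"gripper":0},
    {"tx":-14.5,"ty":-3,"tz":25,"wx":0,"wy":0,"wz":0.014,"gripper":0},
    {"tx":-16.5,"ty":-3,"tz":31,"wx":0,"wy":0,"wz":0.014,"gripper":0}
  ]
}}

```text
time: 16.55
position: [0.5822, -0.163, 0.1504]
tool_rot: [-2.037, -2.118, -0.264]
ft_force: [0.2, -0.3, -0.7]
grip_width: 0.007
grip_force: 0.0
```

Request:
{"api": "jog_arm", "payload": {
  "increments": [
    {"tx":-0.5,"ty":0,"tz":2,"wx":0,"wy":0,"wz":0,"gripper":0},
    {"tx":-2,"ty":4,"tz":5.7,"wx":0,"wy":0,"wz":0,"gripper":0},
    {"tx":-3,"ty":8.5,"tz":9.5,"wx":0,"wy":0,"wz":0,"gripper":0},
    {"tx":-4.5,"ty":13.5,"tz":14.3,"wx":0,"wy":0,"wz":0,"gripper":0},
    {"tx":-6,"ty":18,"tz":19,"wx":0,"wy":0,"wz":0,"gripper":0}
  ]
}}

```text
time: 16.97
position: [0.6029, -0.1623, 0.1314]
tool_rot: [-2.037, -2.121, -0.267]
ft_force: [2.8, -0.7, 3.6]
grip_width: 0.005
grip_force: 1.8
```

Request:
{"api": "jog_arm", "payload": {
  "increments": [
    {"tx":-1.5,"ty":3.6,"tz":4.8,"wx":0,"wy":0,"wz":0,"gripper":0},
    {"tx":-3,"ty":6.7,"tz":9.6,"wx":0,"wy":0,"wz":0,"gripper":0},
    {"tx":-4,"ty":9,"tz":13.4,"wx":0,"wy":0,"wz":0,"gripper":0},
    {"tx":-5,"ty":11,"tz":17.3,"wx":0,"wy":0,"wz":0,"gripper":0},
    {"tx":-6,"ty":12.5,"tz":21,"wx":0,"wy":0,"wz":0,"gripper":0}
  ]
}}

```text
time: 17.38
position: [0.6165, -0.1619, 0.1102]
tool_rot: [-2.037, -2.123, -0.269]
ft_force: [5.3, 0.8, 5.8]
grip_width: 0.002
grip_force: 3.1
```

Request:
{"api": "jog_arm", "payload": {
  "increments": [
    {"tx":-1,"ty":1.5,"tz":4,"wx":0,"wy":0,"wz":0,"gripper":0},
    {"tx":-2,"ty":2.5,"tz":8,"wx":0,"wy":0,"wz":0,"gripper":0},
    {"tx":-2,"ty":2.5,"tz":8,"wx":0,"wy":0,"wz":0,"gripper":0},
    {"tx":-2,"ty":2.5,"tz":8,"wx":0,"wy":0,"wz":0,"gripper":0},
    {"tx":-2,"ty":2.5,"tz":-5,"wx":0,"wy":0,"wz":0,"gripper":0}
  ]
}}

```text
time: 17.8
position: [0.6133, -0.164, 0.1099]
tool_rot: [-2.031, -2.115, -0.257]
ft_force: [-0.8, 1.9, -1.0]
grip_width: 0.006
grip_force: 0.0
```

Request:
{"api": "jog_arm", "payload": {
  "increments": [
    {"tx":0,"ty":0,"tz":-25,"wx":0,"wy":0,"wz":0,"gripper":0},
    {"tx":5,"ty":-5,"tz":-60,"wx":0,"wy":0,"wz":0,"gripper":0},
    {"tx":15,"ty":-30,"tz":-90,"wx":0,"wy":0,"wz":0,"gripper":0},
    {"tx":25,"ty":-65,"tz":-110,"wx":0,"wy":0,"wz":0,"gripper":0},
    {"tx":35,"ty":-100,"tz":-120,"wx":0,"wy":0,"wz":0,"gripper":0}
  ]
}}

```text
time: 18.22
position: [0.5158, -0.1684, 0.2416]
tool_rot: [-2.039, -2.12, -0.264]
ft_force: [0.0, -0.6, 1.0]
grip_width: 0.004
grip_force: 0.0
```

Request:
{"api": "jog_arm", "payload": {
  "increments": [
    {"tx":20,"ty":-10,"tz":0,"wx":0,"wy":0,"wz":0,"gripper":0},
    {"tx":45,"ty":-20,"tz":0,"wx":0,"wy":0,"wz":0,"gripper":0},
    {"tx":70,"ty":-30,"tz":0,"wx":0,"wy":0,"wz":0,"gripper":0},
    {"tx":90,"ty":-30,"tz":0,"wx":0,"wy":0,"wz":0,"gripper":0},
    {"tx":100,"ty":-30,"tz":0,"wx":0,"wy":0,"wz":0,"gripper":0}
  ]
}}

```text
time: 18.63
position: [0.4818, -0.0692, 0.266]
tool_rot: [-2.033, -2.121, -0.265]
ft_force: [0.6, -0.3, -0.2]
grip_width: 0.007
grip_force: 0.0
```

Request:
{"api": "jog_arm", "payload": {
  "increments": [
    {"tx":0,"ty":0,"tz":0,"wx":0,"wy":0,"wz":0,"gripper":0},
    {"tx":0,"ty":0,"tz":0,"wx":0,"wy":0,"wz":0,"gripper":0},
    {"tx":0,"ty":0,"tz":0,"wx":0,"wy":0,"wz":0,"gripper":0},
    {"tx":0,"ty":0,"tz":0,"wx":0,"wy":0,"wz":0,"gripper":0},
    {"tx":0,"ty":0,"tz":0,"wx":0,"wy":0,"wz":0,"gripper":0}
  ]
}}

```text
time: 19.05
position: [0.4825, -0.0727, 0.2639]
tool_rot: [-2.038, -2.116, -0.262]
ft_force: [0.2, 0.2, 0.5]
grip_width: 0.009
grip_force: 0.0
```

```bash
python3 - <<'E'
from h import *
s=ctrl.get_state(); print(s['time'],s['position'],s['ft_force'])
S=im('scene'); cv2.imwrite('pics/s8.png',cv2.resize(S['color'][90:330,150:400],(625,600)))
E
```

```text
19.05 [ 0.48251439 -0.07268069  0.26388696] [0.21651154 0.24867109 0.50688028]
```

View pics/s8.png

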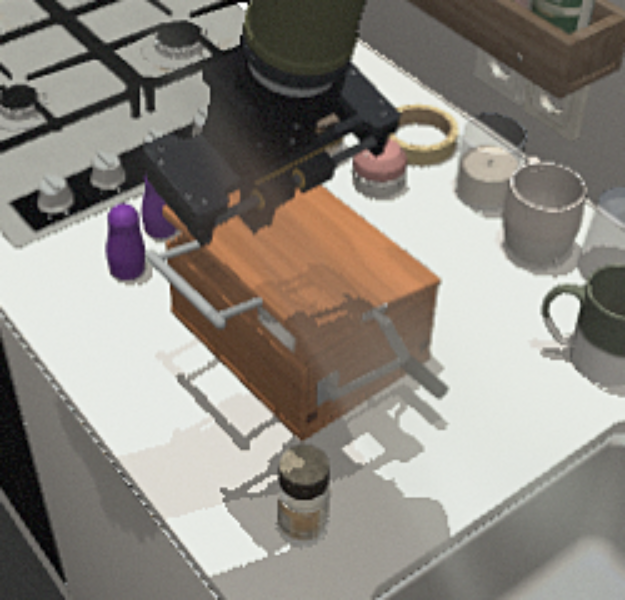

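The lid has almost sunk shut, with its bar at (190,290), the spice jar stands at (303,490), and the hand is free above the lid. I draw the hand away and let the lid settle.

Request:
{"api": "jog_arm", "payload": {
  "increments": [
    {"tx":0,"ty":0,"tz":-20,"wx":0,"wy":0,"wz":0,"gripper":0},
    {"tx":25,"ty":0,"tz":-40,"wx":0,"wy":0,"wz":0,"gripper":0},
    {"tx":60,"ty":0,"tz":-50,"wx":0,"wy":0,"wz":0,"gripper":0},
    {"tx":100,"ty":0,"tz":-50,"wx":0,"wy":0,"wz":0,"gripper":0},
    {"tx":140,"ty":0,"tz":-50,"wx":0,"wy":0,"wz":0,"gripper":0}
  ]
}}

```text
time: 19.52
position: [0.4784, 0.051, 0.3501]
tool_rot: [-2.04, -2.116, -0.265]
ft_force: [1.4, 0.8, -0.2]
grip_width: 0.009
grip_force: 0.0
```

Request:
{"api": "jog_arm", "payload": {
  "increments": [
    {"tx":40,"ty":0,"tz":0,"wx":0,"wy":0,"wz":0,"gripper":0},
    {"tx":80,"ty":0,"tz":0,"wx":0,"wy":0,"wz":0,"gripper":0},
    {"tx":120,"ty":0,"tz":0,"wx":0,"wy":0,"wz":0,"gripper":0},
    {"tx":160,"ty":0,"tz":0,"wx":0,"wy":0,"wz":0,"gripper":0},
    {"tx":180,"ty":0,"tz":0,"wx":0,"wy":0,"wz":0,"gripper":0}
  ]
}}

```text
time: 19.93
position: [0.4699, 0.2299, 0.3967]
tool_rot: [-2.028, -2.123, -0.265]
ft_force: [-0.1, 0.3, 0.7]
grip_width: 0.007
grip_force: 0.0
```

Request:
{"api": "jog_arm", "payload": {
  "increments": [
    {"tx":0,"ty":0,"tz":0,"wx":0,"wy":0,"wz":0,"gripper":0},
    {"tx":0,"ty":0,"tz":0,"wx":0,"wy":0,"wz":0,"gripper":0},
    {"tx":0,"ty":0,"tz":0,"wx":0,"wy":0,"wz":0,"gripper":0},
    {"tx":0,"ty":0,"tz":0,"wx":0,"wy":0,"wz":0,"gripper":0},
    {"tx":0,"ty":0,"tz":0,"wx":0,"wy":0,"wz":0,"gripper":0}
  ]
}}

```text
time: 20.35
position: [0.4717, 0.2228, 0.3952]
tool_rot: [-2.039, -2.116, -0.263]
ft_force: [-0.5, -0.2, 0.6]
grip_width: 0.005
grip_force: 0.0
```

Request:
{"api": "jog_arm", "payload": {
  "increments": [
    {"tx":0,"ty":0,"tz":0,"wx":0,"wy":0,"wz":0,"gripper":0},
    {"tx":0,"ty":0,"tz":0,"wx":0,"wy":0,"wz":0,"gripper":0},
    {"tx":0,"ty":0,"tz":0,"wx":0,"wy":0,"wz":0,"gripper":0},
    {"tx":0,"ty":0,"tz":0,"wx":0,"wy":0,"wz":0,"gripper":0},
    {"tx":0,"ty":0,"tz":0,"wx":0,"wy":0,"wz":0,"gripper":0}
  ]
}}

```text
time: 20.77
position: [0.4711, 0.2245, 0.3956]
tool_rot: [-2.036, -2.119, -0.263]
ft_force: [0.1, -0.8, 0.2]
grip_width: 0.007
grip_force: 0.0
```

Request:
{"api": "jog_arm", "payload": {
  "increments": [
    {"tx":0,"ty":0,"tz":0,"wx":0,"wy":0,"wz":0,"gripper":0},
    {"tx":0,"ty":0,"tz":0,"wx":0,"wy":0,"wz":0,"gripper":0},
    {"tx":0,"ty":0,"tz":0,"wx":0,"wy":0,"wz":0,"gripper":0},
    {"tx":0,"ty":0,"tz":0,"wx":0,"wy":0,"wz":0,"gripper":0},
    {"tx":0,"ty":0,"tz":0,"wx":0,"wy":0,"wz":0,"gripper":0}
  ]
}}

```text
time: 21.18
position: [0.4712, 0.2246, 0.3956]
tool_rot: [-2.036, -2.119, -0.263]
ft_force: [-0.2, -0.3, -0.5]
grip_width: 0.005
grip_force: 0.0
```

```bash
python3 - <<'E'
from h import *
s=ctrl.get_state(); print(s['time'],s['position'],s['ft_force'])
S=im('scene'); T=im('top'); o=np.zeros((480,800,3),'uint8'); o[:,:500]=cv2.resize(S['color'][90:330,150:400],(500,480)); o[:320,500:]=cv2.resize(T['color'][120:280,200:350],(300,320)); cv2.imwrite('pics/s9.png',o)
E
```

```text
21.1833 [0.47115368 0.22460371 0.39555736] [-0.23229393 -0.28481568 -0.51547809]
```

View pics/s9.png

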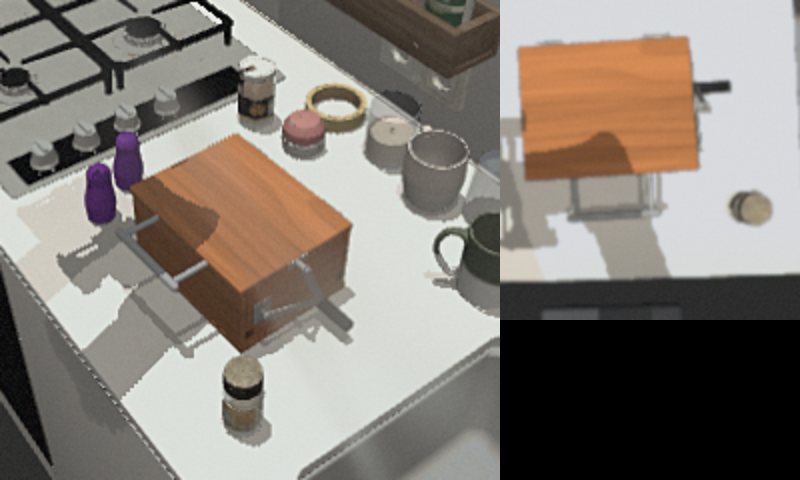

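The box is shut, with its lid flat, its bar at (170,260) and the knob folded down at (335,315). The spice jar stands at (243,390), the two purple look-alikes are undisturbed, and the hand is clear.

```bash
python3 -c "
from bench import ctrl; print(ctrl.close_job())"
```

```text
the job is handed in; nothing more can be done
None
```

The job is handed in at about 21 s: the shaker was last seen standing upright in the box beside the tin, the lid sank shut on its damper after I pressed the knob, and the spice jar still stands.

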